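Set the stop screw of a height fixture with a setting gauge

TASK

First clear the scrap spark plugs and bolts off the base plate of the blue setting fixture into the red scrap bin. Then lay the setting gauge flat on the plate with its aluminium block centred under the stop screw and, with the orange socket driver and not with the fingers, turn the screw down until its sprung rubber nose just drags on the block, pressed in by about 1 mm. Then draw the gauge out and lay it back flat and straight along the middle of the black strip on the plywood rest board, stand the driver upright on the middle of its white disc there, and leave the screw as set and the jar, tin and red-capped bottle near by undisturbed.

Things in the scene. Friction and masses are not known exactly. Their poses are not given: they have to be found in the camera images.
- fixture: fixed fixture: steel base plate 10 mm thick, 145 wide (y) from x = -120 to +25 mm of the origin, then 80 wide to +125; blue column at x = +98 to +124, 56 wide, 81 high; its arm, 34 wide, runs forward to x = +57, underside 58, top 80 mm above the bench. Origin on the bench under the plate; x points from the open front to the column, z up. Stop screw at x = +75, y = 0. Scrap starts on the front part
- stop_lift: the whole stop screw as it rises and falls (thread, brass square head and rubber nose); the origin is on the screw's axis, at the nose's lowest point when the nose is free
- stop_screw (a joint): turn of the screw, rad, 0 to 10.4; grows clockwise seen from above, which lowers it 10 mm a turn (1.59 mm per rad). At 0 the nose tip is 46 mm above the bench; it touches the gauge's block on the plate (top 34 mm above the bench) at 7.54 and is pressed in 1 mm at 8.17. Friction (0.05 N m) holds it where it is left. Starts between 1.2 and 3.8
- screw_head (a point): middle of the top of the screw's brass square head, 18 mm across flats, 14 mm high; 68 mm above the free nose tip, so 114 mm above the bench at joint value 0 and lower as it is screwed down. It turns with the screw: its x and y axes are square to the flats (and along the fixture's at joint value 0)
- nose_tip (a point): lowest point of the round black rubber nose (14 mm thick) under the screw
- nose (a joint): how far the sprung nose is pushed up into the screw, m: 0 free, 0.001 when pressed in by 1 mm, stop at 0.0045; spring 2 N per mm
- gauge: loose setting gauge, 0.1 to 0.16 kg: aluminium block 34 (x) by 44 (y) by 24 mm high at one end, a flat bar 14 wide, 8 thick from it to -x, and at x = -82 mm an upright yellow grip tab 22 (x) by 14 (y), top at 44 mm, on a cross foot 50 wide (y), 8 thick. Origin under the middle of the block, z up. It goes in from the fixture's open front, block first, tab towards the front
- gauge_middle (a point): point under the middle of the gauge's length (x = -38 mm of the gauge)
- rest_board: fixed plywood board 140 (x) by 140 (y) by 32 mm high, home of gauge and driver; origin under its middle, z up
- gauge_home (a point): middle of the black strip, 56 by 116 mm, on top of the board, along the board's y (x = +36 mm of the board): the gauge's home. The gauge lies lengthwise on it, tab towards the board's -y as found
- driver_home (a point): middle of the white disc, 54 mm across, on top of the board (x = -34 mm of the board): the driver's home
- driver: loose socket driver, 0.11 to 0.18 kg, standing on its socket, 84 mm high: dark steel socket 32 mm square with a square hole below, 21 mm wide, 13 deep, that fits loosely over the screw's head (0.15 to 0.2 rad of play); orange square grip 26 mm wide from 32 to 84 mm above the foot, its sides along the socket's. Origin at the middle of its foot, z up
- scrap_bin: fixed red open bin 140 (x) by 120 (y) by 75 mm high, walls 4 mm, inner floor 31 mm above the bench; origin under its middle
- spark_plug_0: a grey and white used spark plug lying flat, 21x64x21 mm; origin under its middle, its y axis along its length. Scrap. May be absent
- spark_plug_1: a grey and white used spark plug lying flat, 21x64x21 mm; origin under its middle, its y axis along its length. Scrap. May be absent
- bolt_0: a loose grey hex bolt lying flat, 16 mm wide, 18 mm high over the head, 52 mm long; origin under its middle, its y axis along its length. Scrap. May be absent
- bolt_1: a loose grey hex bolt lying flat, 16 mm wide, 18 mm high over the head, 42 mm long; origin under its middle, its y axis along its length. Scrap. May be absent
- small_jar: bystander: jar with green lid, 60 mm across, 102 mm high; origin under its middle
- putty_tin: bystander: small green tin, 49 mm across, 56 mm high; origin under its middle
- bottle_redcap: bystander: bottle with a red cap, 52 mm across, 120 mm high; origin under its middle

How it is judged (in metres and radians):
On the way, in this order (a step that is already met when the one before it is completed fails the run):
1. all scrap lies in the bin (x of spark_plug_0 in the frame of scrap_bin between -0.068 and 0.068 m and y of spark_plug_0 in the frame of scrap_bin between -0.058 and 0.058 m and z of each of spark_plug_0, bolt_0, spark_plug_1, bolt_1 in the frame of scrap_bin below 0.072 m and x of bolt_0 in the frame of scrap_bin between -0.068 and 0.068 m and y of bolt_0 in the frame of scrap_bin between -0.058 and 0.058 m and x of spark_plug_1 in the frame of scrap_bin between -0.068 and 0.068 m and y of spark_plug_1 in the frame of scrap_bin between -0.058 and 0.058 m and x of bolt_1 in the frame of scrap_bin between -0.068 and 0.068 m and y of bolt_1 in the frame of scrap_bin between -0.058 and 0.058 m), for 0.2 s.
2. the gauge lies flat on the plate with its block under the screw's nose (12 mm) (horizontal distance between gauge and nose_tip below 0.012 m and z of gauge in the frame of fixture below 0.013 m and angle between gauge's own z axis and vertical below 0.06 rad), for 0.2 s.
3. the screw is turned down so that its nose presses in 0.2 to 2 mm on the block (all of step 2 and value of joint nose between 0.0002 and 0.002 m), for 0.4 s.
At the end, for the whole second after the job is handed in: All scrap in the bin; the free nose tip 22 to 23.8 mm above the base plate (0.2 to 2 mm below the block's 24 mm); gauge flat on the black strip, middles within 20 mm, along it within 0.25 rad; driver upright within 20 mm of the white disc's middle; all at rest (all of step 1 and z of nose_tip in the frame of fixture between 0.032 and 0.0338 m and horizontal distance between gauge_middle and gauge_home below 0.02 m and angle between the x axis of gauge and the y axis of rest_board, either way round below 0.25 rad and z of each of gauge, driver in the frame of rest_board below 0.036 m and angle between gauge's own z axis and vertical below 0.06 rad and horizontal distance between driver and driver_home below 0.02 m and angle between driver's own z axis and vertical below 0.1 rad and linear speed of each of gauge, driver below 0.02 m/s and angular speed of driver below 0.2 rad/s); the robot touches nothing.
It fails at once if the fingers turn or press the stop screw directly (contact force between the fingers and stop_lift above 1 N).
It fails at once if the jar is moved more than 3 cm (distance of small_jar from where it was at the start of the episode above 0.03 m).
It fails at once if the tin is moved more than 3 cm (distance of putty_tin from where it was at the start of the episode above 0.03 m).
It fails at once if the red-capped bottle is moved more than 3 cm (distance of bottle_redcap from where it was at the start of the episode above 0.03 m).
Of spark_plug_0, bolt_0, spark_plug_1, bolt_1 only 2 to 4 are there at a start; the rules pass over those that are not, and their reading is None.
At some moment in a run one of spark_plug_0, bolt_0, spark_plug_1, bolt_1, gauge may be knocked a few centimetres aside while the robot is not near it.
It also fails if it takes over 210 s, if anything falls off the work surface, if the arm or the gripper's body presses on something with over 40 N, if the wrist force passes 120 N, or if a joint passes its speed limit or range.

ROBOT

A 7-joint arm with a two-finger parallel gripper is mounted at the origin on a cart in front of the work surface, level with it; the furniture and walls round the work are solid. World frame = base frame: x ahead of the robot, y to its left, z up, the work surface at z = 0. Lengths are in mm, angles in rad, forces in N, time in s.
With the tool pointing down it reaches from about 400 to 850 mm from the base axis. Payload 4.5 kg.
Tool frame: the origin (TCP) lies between the finger pads; the fingertips stand 8 mm ahead of it and the grasp point (between the pads) lies 11 mm behind it; z points along the fingers, y is the line along which they close (so a half turn about z gives the same grasp; the last joint's range is limited). The gripper opens to 85 mm and grips with 20 to 120 N. Pads are 22 mm wide; open, the fingers measure 114 mm over their backs; the gripper's body (76 mm by 85 mm) begins 54 mm behind the grasp point. The pads swing forward as they close: fully open they stand 13 mm farther back than shut.
Start: joints at [-1.126, 0.689, -0.195, 1.565, 0.157, 0.902, -0.215], TCP at [249.573, 573.035, 208.617] pointing down, gripper open.
Joint ranges: [-3.01, 3.01], [-0.46, 2.08], [-1.47, 1.51], [0.13, 2.56], [-1, 4.14], [0.04, 2.09], [-2.66, 2.66]. Speed limits (rad/s): [2.57, 2.57, 3.14, 3.14, 3.14, 3.14, 3.14].

INTERFACE

Orientations are given as a unit quaternion [w, x, y, z].
In Python, from station import * gives the robot as it stands.
- The arm moves only by the tool drive_tool, never from a script. Its argument "motion" is a list of rows, each a list of 2 entries, a list of its own where there are three numbers: the shift along the world's x, y, z in units of 100 mm (1.0 is 100 mm), then the turn, a rotation vector about the world's x, y, z in units of 0.5 rad (1.0 is 0.5 rad). A call has 1 to 20 rows; each row is the pose to reach, as a shift and turn from the pose commanded when the call began; what a row does not reach only later rows make up. A row lasts 1/10 s, in which the tool goes at most 50 mm and 8.59 degrees, less where a joint would pass 70% of its speed; a pose out of reach is approached as far as the arm can. A call with a number of a shift or a turn outside -1 to 1 is refused whole. A call with a gripper value outside its range is refused whole. "claw" is the opening, from 0 (shut) to 1 (fully open), set as the call begins (left out, the last holds). The fingers move at their own pace and stop on an object; "squeeze" is the grip in N (left out, the last holds). Time passes only in rows, so rows that repeat a pose let the fingers close. It gives the time, the measured TCP pose, the force, the opening and the grip force at its end, in the units of the state.
- sense(): the state, without advancing time (a new reading comes with each control period).
- snapshot(name): name is "side" or "top"; returns a dict with "frame" (400x640x3 uint8, red, green, blue), "fx", "fy", "cx", "cy" (pixels), "pose" (4x4, takes a point from camera to world coordinates). Camera axes: x right, y down, z forward; pixel columns grow to the right and rows downward; lengths in mm; the calibration is good to about 2 mm. A picture is of the moment at which its call begins. There is no depth.
- job_done(): hands the job in; it is judged then, once.
The state is a dict: "time_s": time; "q": joint angles; "joint_velocities": joint speeds; "joint_torque": joint torques, N m; "ee_pos": TCP position; "tcp_rot": TCP orientation; "force": force on the tool from outside, world axes, zero at the start; "ft_torque": the same for the moment, N m; "gripper_width": finger opening in mm; "grasp_force": force on a finger pad.
Only numpy, scipy, OpenCV 4.12 (cv2) and the standard library are available. Lean on these libraries where they do the work, as an engineer would, in place of code of your own. Each camera call takes 0.05 s, during which the arm holds its last target. There are 200 camera calls.

## Working session

There is one attempt and no reset: what is moved stays moved. The work goes in short steps, Python scripts to look and compute and a tool call to move; the robot and the scene stay as the last step left them, time stands still between calls to the robot, and variables do not carry over. Pictures are saved under pics/ and viewed, at most 14 in all, crops included, and the job is handed in when it is done.

Besides the shell and the picture viewer there is one more tool, called as a command line: name --argument value ..., lists and objects as JSON in quotes. drive_tool: Moves the arm, as the interface text tells. Its arguments: {"type":"object","properties":{"motion":{"type":"array"},"claw":{"type":"number"},"squeeze":{"type":"number"}},"required":["motion"]}

```bash
ls; mkdir -p pics; python3 - <<'E'
from station import *
import cv2, json
print(sense())
for n in ("top","side"):
    s=snapshot(n); cv2.imwrite(f"pics/{n}0.png",s["frame"][:,:,::-1]); print(n,s["fx"],s["fy"],s["cx"],s["cy"],s["pose"])
E
```

```text
pics
{'time_s': 0.0, 'q': array([-1.12620455,  0.69000529, -0.19451366,  1.56642486,  0.15728242,
        0.90246578, -0.21509225]), 'joint_velocities': array([-7.84860688e-04, -8.67918907e-04, -1.03956465e-04, -9.16252696e-05,
       -4.22170830e-04, -9.83619997e-04,  2.36295840e-03]), 'joint_torque': array([-5.31249607e-04, -5.39601481e+01, -1.26675177e+00, -1.58548880e+01,
        9.11358133e-03,  9.24951310e-03, -1.44317181e-05]), 'ee_pos': array([249.33908249, 572.31532363, 207.7492399 ]), 'tcp_rot': array([-1.34828434e-04,  2.03910138e-01,  9.78989142e-01, -9.46994901e-04]), 'force': array([-0.90340699,  0.40563299, -0.01463019]), 'ft_torque': array([ 0.06632021,  0.01901602, -0.00100195]), 'grasp_force': 0.0, 'gripper_width': 85.55611000409847}
top 490.38080299715796 490.38080299715796 324.5109036481185 196.13713350782848 [[ 2.59238499e-02 -9.90889613e-01  1.32157967e-01  4.05650580e+02]
 [-9.99645152e-01 -2.65059290e-02 -2.64682371e-03  1.91373543e+02]
 [ 6.12567983e-03 -1.32042456e-01 -9.91225134e-01  1.25812430e+03]
 [ 0.00000000e+00  0.00000000e+00  0.00000000e+00  1.00000000e+00]]
side 400.00197566950044 400.00197566950044 318.09196246950677 201.89762066513202 [[-9.99237813e-01 -3.40699500e-02  1.90533925e-02  5.62037762e+02]
 [-2.97288621e-02  3.47866367e-01 -9.37072668e-01  1.21113835e+03]
 [ 2.52979845e-02 -9.36924879e-01 -3.48614089e-01  4.79730079e+02]
 [ 0.00000000e+00  0.00000000e+00  0.00000000e+00  1.00000000e+00]]
```

View pics/top0.png

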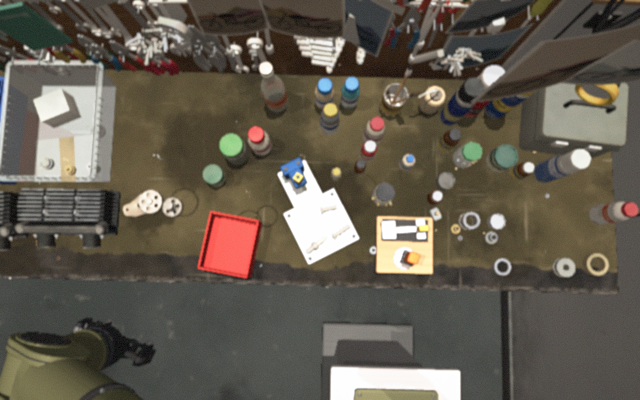

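View pics/side0.png

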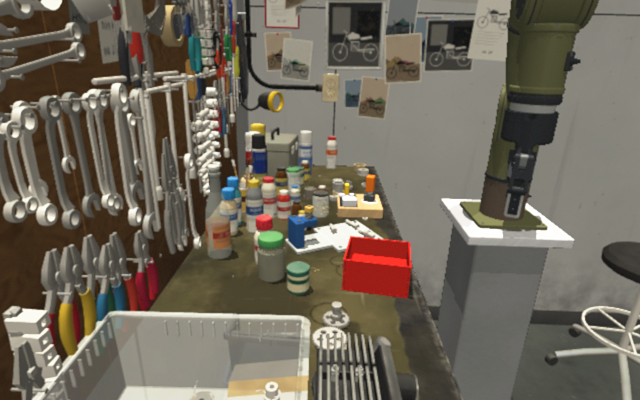

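Top view: red bin at about (230,245), fixture plate around (320,215) with blue column at (293,172), three scrap pieces on it, board at (405,245) with gauge (408,229) and orange driver (410,258). Jar (232,148), bottle (258,140) and tin (213,176) are near the bin and column. Zooming in next.

```bash
cat > h.py <<'E'
from station import *
import numpy as np, cv2
def ray(s,u,v,z):
    d=s["pose"][:3,:3]@np.array([(u-s["cx"])/s["fx"],(v-s["cy"])/s["fy"],1.]); o=s["pose"][:3,3]
    return (o+d*(z-o[2])/d[2])
def proj(s,p):
    c=s["pose"][:3,:3].T@(np.array(p,float)-s["pose"][:3,3]); return np.array([s["fx"]*c[0]/c[2]+s["cx"],s["fy"]*c[1]/c[2]+s["cy"]])
def crop(s,x0,y0,x1,y1,k,name):
    f=s["frame"][y0:y1,x0:x1,::-1]; cv2.imwrite("pics/"+name,cv2.resize(f,None,fx=k,fy=k,interpolation=cv2.INTER_CUBIC))
E
python3 - <<'E'
from h import *
s=snapshot("top"); crop(s,200,140,360,270,5,"t1.png" ); crop(s,360,200,450,285,6,"t2.png")
E
```

```text
(no output)
```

View pics/t1.png

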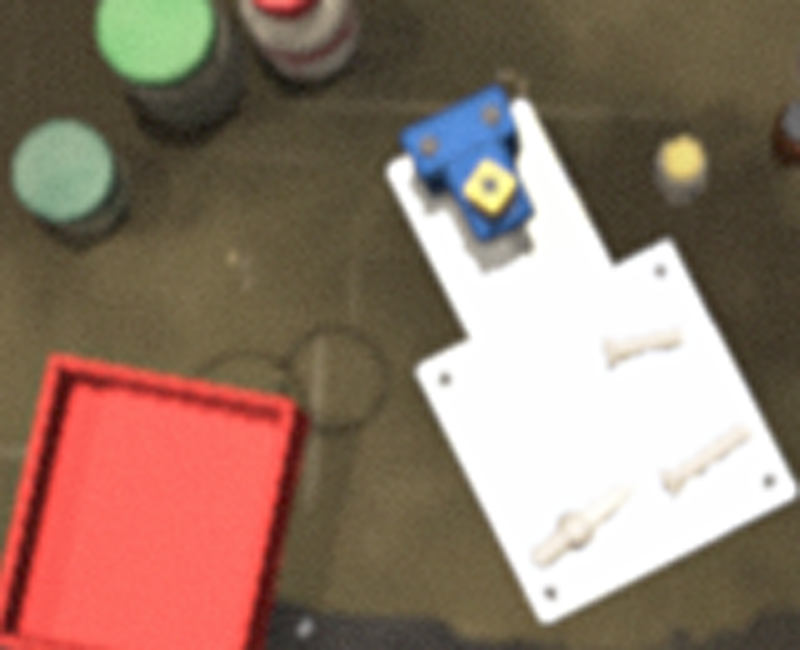

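View pics/t2.png

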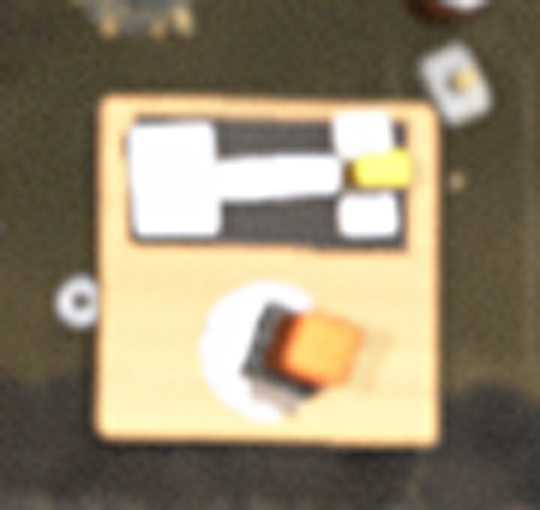

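Crop 1 (5×, offset 200,140): plate corners at (416,368), (672,238), (797,492), (547,622); plug from (540,560) to (632,490); bolts (668,485)–(748,435) and (608,352)–(680,340); brass head at (490,186). Crop 2 (6×, offset 360,200): gauge block (175,180), tab (380,168), driver grip top (323,348), board corners (100,95), (440,103), (440,442), (98,440).

```bash
python3 - <<'E'
from h import *
s=snapshot("top")
P=lambda a,b,z:ray(s,200+a/5-.4,140+b/5-.4,z)[:2]
Q=lambda a,b,z:ray(s,360+a/6-.4,200+b/6-.4,z)[:2]
c=[P(*p,10) for p in [(416,368),(672,238),(797,492),(547,622)]]
print("sides",[np.linalg.norm(c[i]-c[i-1]) for i in range(4)])
ax=(c[0]+c[1]-c[2]-c[3]); ax/=np.linalg.norm(ax); th=np.arctan2(ax[1],ax[0])
ctr=sum(c)/4; org=ctr+ax*47.5
print("fixture",org,"yaw",th,"screw pred",org+75*ax)
for z in (108,110,112): print("head",z,P(490,186,z))
for n,a,b in (("plug",(540,560),(632,490)),("bolt52",(668,485),(748,435)),("bolt42",(608,352),(680,340))):
    A=P(*a,19);B=P(*b,19);print(n,(A+B)/2,np.linalg.norm(A-B),"dir",np.arctan2(*(A-B)[::-1]))
b=[P(*p,75) for p in [(55,355),(305,402)]]; print("bin top edge pts",b)
t=s["frame"].astype(int); m=((t[:,:,0]>150)&(t[:,:,1]<110)&(t[:,:,2]<110)).astype('uint8'); m[:, :190]=0;m[:,270:]=0;m[:200]=0;m[290:]=0
ct=max(cv2.findContours(m,0,2)[0],key=cv2.contourArea); r=cv2.minAreaRect(ct); print("bin",r,[ray(s,*p,75)[:2].round() for p in cv2.boxPoints(r)], ray(s,*r[0],75))
bd=[Q(*p,32) for p in [(100,95),(440,103),(440,442),(98,440)]]; print("board",sum(bd)/4,[np.linalg.norm(bd[i]-bd[i-1]) for i in range(4)], "y dir", np.arctan2(*(bd[0]-bd[1]+bd[3]-bd[2])[::-1]))
print("block",Q(175,180,56),"tab",Q(382,168,76),"foot",Q(365,175,40))
print("driver grip",Q(323,348,116),"disc",Q(265,350,32))
for n,p,h in (("jar",(155,35),102),("tin",(65,170),56),("bottle",(278,-5),120)): print(n,P(*p,h))
for a,b in (((280,345),(310,315)),):pass
# driver yaw
m=((t[:,:,0]>180)&(t[:,:,2]<90)&(t[:,:,1]<190)).astype('uint8'); m[:,:400]=0;m[:,425:]=0;m[:248]=0;m[268:]=0
ct=max(cv2.findContours(m,0,2)[0],key=cv2.contourArea); print(cv2.minAreaRect(ct))
E
```

```text
sides [np.float64(145.17357002925198), np.float64(147.25698891481537), np.float64(144.92240883319607), np.float64(142.5920234096587)]
fixture [538.54956135 216.97968082] yaw 0.4930900580747443 screw pred [604.61514039 252.48093808]
head 108 [603.65386416 253.47247752]
head 110 [603.30954784 253.36449105]
head 112 [602.96523152 253.25650457]
plug [447.41603689 204.22392906] 58.022310917125345 dir 2.246008653661045
bolt52 [481.68660522 143.56075788] 47.75122525548571 dir 2.153872719994344
bolt42 [538.68135342 177.33845559] 37.10765981823162 dir 1.763341783617817
bin top edge pts [array([520.70693458, 462.98750782]), array([501.11203266, 341.08905802])]
bin ((227.71087646484375, 243.8629150390625), (51.54998016357422, 61.09516906738281), 11.9761323928833) [array([382., 490.]), array([525., 468.]), array([503., 344.]), array([359., 368.])] [441.6678464  417.45816019  75.        ]
board [453.19582764 -14.39761345] [np.float64(142.70653931549106), np.float64(142.42366997153624), np.float64(140.29381643051903), np.float64(141.1031114818528)] y dir 1.5822109684122017
block [487.36681889  28.46371334] tab [493.02930835 -52.11848836] foot [492.60107399 -52.47884018]
driver grip [420.01832854 -21.05992409] disc [419.62928923 -12.66154456]
jar [674.04728955 417.46989462]
tin [614.96771708 467.61239517]
bottle [690.88895378 356.57316498]
((408.9310302734375, 258.82757568359375), (10.770329475402832, 4.456687927246094), 68.19859313964844)
```

drive_tool --motion '[[[0.2,-0.4,0],[0,0,-0.15]],[[0.4,-0.8,0],[0,0,-0.25]],[[0.5,-0.92,0],[0,0,-0.25]]]' --claw 0.6 --squeeze 40

```text
time_s: 0.5
ee_pos: [302.3, 475.4, 208.2]
tcp_rot: [0.001, 0.267, 0.964, -0.003]
force: [0.4, 0.1, -0.4]
gripper_width: 51.4
grasp_force: 0.0
```

drive_tool --motion '[[[0.2,-0.4,0],[0,0,-0.15]],[[0.4,-0.8,0],[0,0,-0.25]],[[0.5,-0.92,0],[0,0,-0.25]]]'

```text
time_s: 0.8
ee_pos: [351.8, 383.8, 208.5]
tcp_rot: [0.001, 0.327, 0.945, -0.002]
force: [0.4, 0.3, 0.8]
gripper_width: 51.4
grasp_force: 0.0
```

drive_tool --motion '[[[0.2,-0.4,0],[0,0,-0.15]],[[0.4,-0.8,0],[0,0,-0.25]],[[0.5,-0.92,0],[0,0,-0.25]]]'

```text
time_s: 1.1
ee_pos: [401.4, 291.9, 208.5]
tcp_rot: [0.001, 0.386, 0.923, -0.002]
force: [1.5, 0.5, -0.3]
gripper_width: 51.3
grasp_force: 0.0
```

drive_tool --motion '[[[0.2,-0.4,-0.3],[0,0,-0.12]],[[0.4,-0.8,-0.6],[0,0,-0.22]],[[0.48,-0.92,-0.9],[0,0,-0.22]],[[0.48,-0.92,-1],[0,0,-0.22]],[[0.48,-0.92,-1],[0,0,-0.22]],[[0.48,-0.92,-1],[0,0,-0.22]],[[0.48,-0.92,-1],[0,0,-0.22]]]'

```text
time_s: 1.8
ee_pos: [447.8, 207.2, 109.8]
tcp_rot: [0.0, 0.432, 0.902, 0.001]
force: [0.2, 0.9, 0.6]
gripper_width: 51.2
grasp_force: 0.0
```

drive_tool --motion '[[[0,-0.02,-0.3],[0,0,0]],[[0,-0.02,-0.6],[0,0,0]],[[0,-0.02,-0.8],[0,0,0]],[[0,-0.02,-0.89],[0,0,0]],[[0,-0.02,-0.89],[0,0,0]],[[0,-0.02,-0.89],[0,0,0]]]'

```text
time_s: 2.4
ee_pos: [448.1, 203.8, 20.6]
tcp_rot: [0.0, 0.433, 0.901, 0.001]
force: [-0.2, 0.4, 1.3]
gripper_width: 51.0
grasp_force: 0.0
```

drive_tool --motion '[[[0,0,0],[0,0,0]],[[0,0,0],[0,0,0]],[[0,0,0],[0,0,0]],[[0,0,0],[0,0,0]],[[0,0,0],[0,0,0]],[[0,0,0],[0,0,0]]]' --claw 0

```text
time_s: 3.0
ee_pos: [447.6, 203.0, 19.6]
tcp_rot: [0.0, 0.433, 0.901, 0.0]
force: [0.6, 0.0, -0.4]
gripper_width: -0.0
grasp_force: 0.0
```

drive_tool --motion '[[[0,0,0.3],[0,0,0]],[[0,0,0.7],[0,0,0]],[[0,0,1],[0,0,0]],[[0,0,1],[0,0,0]]]'

```text
time_s: 3.4
ee_pos: [449.9, 204.1, 123.0]
tcp_rot: [0.002, 0.433, 0.901, 0.003]
force: [0.6, -0.6, -0.1]
gripper_width: 0.0
grasp_force: 0.0
```

```bash
python3 - <<'E'
from h import *
s=snapshot("top"); a=s["frame"][160:270,270:370,::-1]
t=snapshot("side"); b=t["frame"][200:290,250:450,::-1]
a=cv2.resize(a,(460,506),interpolation=2); b=cv2.resize(b,(800,360),interpolation=2)
cv2.imwrite("pics/a1.png",a)
cv2.imwrite("pics/b1.png",b)
E
```

```text
(no output)
```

View pics/a1.png

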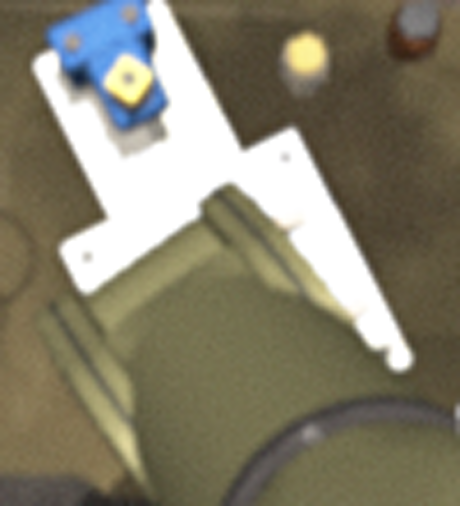

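View pics/b1.png

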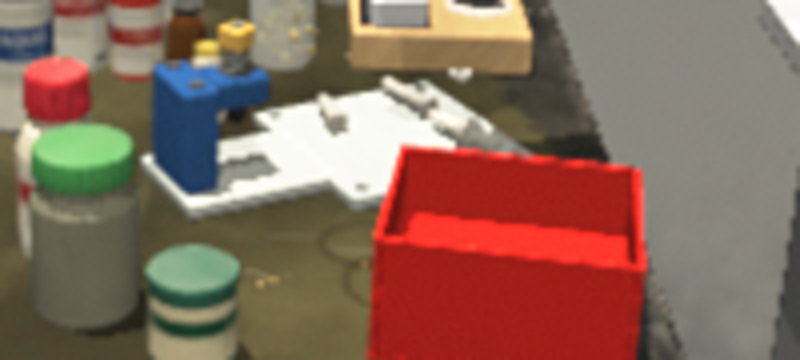

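Top view: forearm hides the front scrap. Side crop (4×, offset 250,200): plug at about (435–490, 115–130), bolts at (405,92) and (330,112). I'll measure the plug from the side.

```bash
python3 - <<'E'
from h import *
t=snapshot("side")
R=lambda a,b,z:ray(t,250+a/4-.4,200+b/4-.4,z)[:2].round()
for n,p in dict(plugA=(432,115),plugmid=(455,125),plugB=(490,130),b1a=(385,80),b1b=(428,105),b2a=(322,98),b2b=(338,128)).items(): print(n,R(*p,19))
for p in [(447,204,20),(482,143,19),(538,177,19),(447,204,123)]: print(p,(proj(t,p)-[250,200])*4)
# plate corners check
for p in [(ray(snapshot("top"),200+416/5-.4,140+368/5-.4,10))]: print(p,(proj(t,p)-[250,200])*4)
E
```

```text
plugA [470. 176.]
plugmid [455. 192.]
plugB [431. 198.]
b1a [501. 115.]
b1b [471. 158.]
b2a [547. 153.]
b2b [536. 203.]
(447, 204, 20) [465.87946323 130.00805759]
(482, 143, 19) [410.40223754  94.2476302 ]
(538, 177, 19) [333.44760325 110.66585449]
(447, 204, 123) [476.30940435 -10.72365105]
[525.25266031 293.41780316  10.        ] [353.94069353 198.57172434]
```

drive_tool --motion '[[[0,0.4,0.3],[0,0,0]],[[-0.1,0.9,0.6],[0,0,0]],[[-0.1,1,0.9],[0,0,0]],[[-0.1,1,0.9],[0,0,0]]]' --claw 0.7

```text
time_s: 4.0
ee_pos: [438.3, 309.0, 212.2]
tcp_rot: [0.001, 0.43, 0.903, 0.004]
force: [1.3, -0.1, 0.7]
gripper_width: 58.4
grasp_force: 0.0
```

drive_tool --motion '[[[0,0.4,0],[0,0,0]],[[0,0.8,0],[0,0,0]],[[0,0.8,0],[0,0,0]]]'

```text
time_s: 4.3
ee_pos: [435.3, 389.1, 207.7]
tcp_rot: [-0.002, 0.43, 0.903, 0.001]
force: [-0.7, -0.7, 0.3]
gripper_width: 59.9
grasp_force: 0.0
```

```bash
python3 - <<'E'
from h import *
s=snapshot("top"); a=s["frame"][200:270,275:365,::-1]
t=snapshot("side"); b=t["frame"][210:245,300:390,::-1]
cv2.imwrite("pics/a2.png",np.vstack([cv2.resize(a,(720,560),interpolation=2)]))
E
```

```text
(no output)
```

View pics/a2.png

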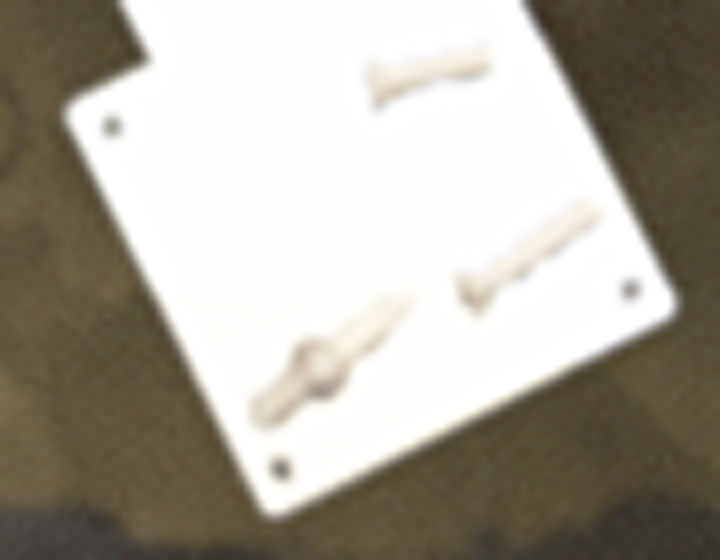

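Plug unmoved: ends at (255,420) and (412,298) in the 8× crop, so the fingers never touched it. Checking where the gripper really is against the reported TCP.

```bash
python3 - <<'E'
from h import *
st=sense(); print(st["ee_pos"],st["tcp_rot"])
out=[]
for n in("side","top"):
    s=snapshot(n); p=proj(s,st["ee_pos"]); print(n,p)
    f=s["frame"][:,:,::-1].copy(); x,y=p.astype(int); 
    c=f[max(0,y-60):y+60,x-65:x+65].copy(); c=cv2.resize(c,None,fx=3,fy=3,interpolation=2); 
    k=(int((p[0]-x+65)*3),int((p[1]-max(0,y-60))*3)); cv2.drawMarker(c,k,(255,0,255),0,12,1); out.append(c[:360])
cv2.imwrite("pics/m.png",np.hstack(out))
E
```

```text
[436.60196972 382.47291054 207.44622383] [-4.79976171e-04  4.32412707e-01  9.01673713e-01 -1.88014755e-03]
side [383.95130477 188.60411082]
top [232.22678863 244.46905613]
```

View pics/m.png

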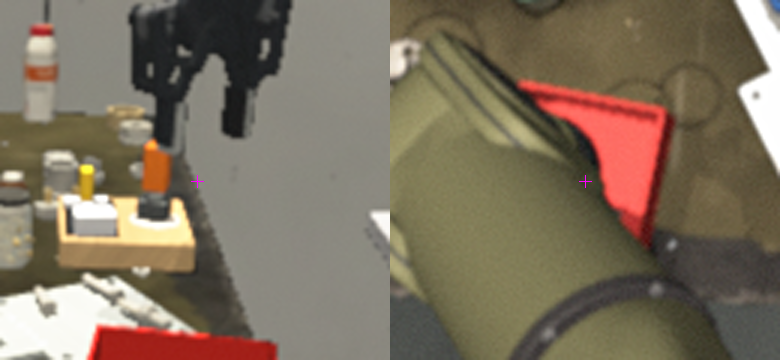

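The gripper's tips appear about 14 px above the projected TCP (marker at (197,181) in the 3× side crop, tips at about y=138). I'll check this against the start picture.

```bash
python3 - <<'E'
from h import *
t=snapshot("side")
for z in (200,208,230,240): print(z,proj(t,(249.3,572.3,z)))
f=cv2.imread("pics/side0.png"); g=f[:,:,:].max(axis=2)
m=(g<75).astype('uint8'); print([ (r, np.flatnonzero(m[r,490:545])[[0,-1]]+490) for r in range(170,235,4) if m[r,490:545].any()])
# now: lowest dark pixel near gripper
f=t["frame"].max(axis=2); sub=f[120:200,350:420]; 
for r in range(0,80,3):
    k=np.flatnonzero(sub[r]<70); print(r+120, (k+350)[[0,-1]] if len(k) else None, end=' ; ')
for z in (207,220,235,245): print(z,proj(t,(436.6,382.5,z)))
E
```

```text
200 [506.10569616 231.17094226]
208 [506.98626154 226.92814478]
230 [509.44507425 215.0809332 ]
240 [510.58115333 209.60700297]
[(170, array([490, 532])), (174, array([490, 532])), (178, array([490, 531])), (182, array([490, 530])), (186, array([490, 529])), (190, array([490, 528])), (194, array([490, 528])), (198, array([490, 526])), (202, array([490, 524])), (206, array([490, 523])), (210, array([490, 523])), (214, array([490, 523])), (218, array([498, 522]))]
120 [374 403] ; 123 [374 403] ; 126 [373 413] ; 129 [376 413] ; 132 [361 413] ; 135 [361 412] ; 138 [361 412] ; 141 [361 411] ; 144 [361 410] ; 147 [362 410] ; 150 [362 409] ; 153 [362 404] ; 156 [362 401] ; 159 [369 399] ; 162 [369 399] ; 165 [369 398] ; 168 [369 398] ; 171 [369 398] ; 174 [370 374] ; 177 None ; 180 None ; 183 None ; 186 [376 377] ; 189 None ; 192 [375 378] ; 195 [380 380] ; 198 [365 382] ; 207 [383.93678414 188.80287055]
220 [384.43404643 183.09954644]
235 [385.01432736 176.44404441]
245 [385.40512036 171.96186433]
```

drive_tool --motion '[[[0.2,-0.4,0],[0,0,0]],[[0.4,-0.8,0],[0,0,0]],[[0.4,-0.9,0],[0,0,0]]]' --claw 0

```text
time_s: 4.85
ee_pos: [481.3, 284.4, 209.3]
tcp_rot: [0.002, 0.438, 0.899, -0.002]
force: [0.6, -0.8, 0.8]
gripper_width: 16.7
grasp_force: 0.0
```

drive_tool --motion '[[[0.2,-0.4,-0.3],[0,0,0]],[[0.25,-0.73,-0.7],[0,0,0]],[[0.25,-0.73,-1],[0,0,0]],[[0.25,-0.73,-1],[0,0,0]]]'

```text
time_s: 5.25
ee_pos: [499.7, 215.4, 106.0]
tcp_rot: [-0.002, 0.435, 0.9, -0.004]
force: [-1.8, 0.2, 0.2]
gripper_width: 0.1
grasp_force: 0.0
```

drive_tool --motion '[[[0,0,-0.3],[0,0,0]],[[0,0,-0.6],[0,0,0]],[[0,0,-0.8],[0,0,0]],[[0,0,-0.88],[0,0,0]],[[0,0,-0.88],[0,0,0]],[[0,0,-0.88],[0,0,0]]]'

```text
time_s: 5.85
ee_pos: [503.4, 220.8, 23.0]
tcp_rot: [0.001, 0.433, 0.901, 0.001]
force: [0.5, -0.5, 0.1]
gripper_width: -0.1
grasp_force: 0.0
```

```bash
python3 - <<'E'
from h import *
st=sense(); print(st["ee_pos"],st["force"])
out=[]
for n in("side","top"):
    s=snapshot(n); p=proj(s,st["ee_pos"]); print(n,p)
    f=s["frame"][:,:,::-1].copy(); x,y=p.astype(int); 
    c=f[max(0,y-50):y+50,x-65:x+65].copy(); c=cv2.resize(c,None,fx=3,fy=3,interpolation=2); 
    k=(int((p[0]-x+65)*3),int((p[1]-max(0,y-50))*3)); cv2.drawMarker(c,k,(255,0,255),0,12,1); out.append(c[:360])
cv2.imwrite("pics/m2.png",np.hstack(out))
E
```

```text
[503.42675248 220.83422761  22.99683122] [ 0.46968863 -0.52856948  0.05165408]
side [346.24897654 233.36029488]
top [310.84296561 222.06980923]
```

View pics/m2.png

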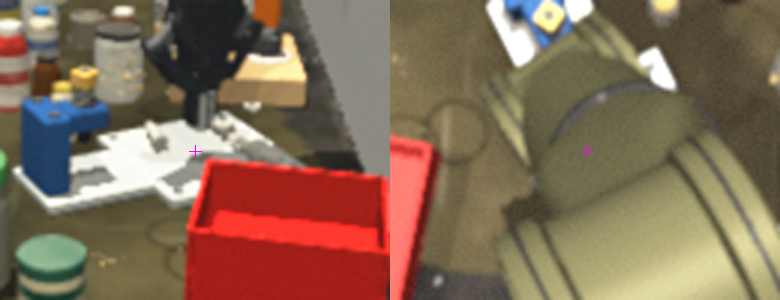

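The shut tips show about 11 px above where they should be (tips at (205,130), marker (195,151)), so the real tip is about 30 mm higher than stated, or the base is offset. A gentle touch-down will tell.

drive_tool --motion '[[[0,0,-0.03],[0,0,0]],[[0,0,-0.06],[0,0,0]],[[0,0,-0.08],[0,0,0]],[[0,0,-0.08],[0,0,0]]]'

```text
time_s: 6.35
ee_pos: [502.3, 219.9, 13.3]
tcp_rot: [-0.0, 0.433, 0.901, -0.0]
force: [-0.1, -0.5, -1.9]
gripper_width: -0.1
grasp_force: 0.0
```

drive_tool --motion '[[[0,0,-0.02],[0,0,0]],[[0,0,-0.04],[0,0,0]],[[0,0,-0.05],[0,0,0]],[[0,0,-0.05],[0,0,0]]]'

```text
time_s: 6.75
ee_pos: [502.4, 220.0, 8.4]
tcp_rot: [-0.0, 0.433, 0.901, -0.0]
force: [-0.9, 1.3, -0.3]
gripper_width: -0.1
grasp_force: 0.0
```

drive_tool --motion '[[[0,0,-0.02],[0,0,0]],[[0,0,-0.04],[0,0,0]],[[0,0,-0.06],[0,0,0]],[[0,0,-0.06],[0,0,0]]]'

```text
time_s: 7.15
ee_pos: [502.4, 220.0, 2.3]
tcp_rot: [-0.0, 0.433, 0.901, -0.0]
force: [-0.7, 0.5, -0.5]
gripper_width: 0.3
grasp_force: 0.0
```

drive_tool --motion '[[[0,0,-0.02],[0,0,0]],[[0,0,-0.04],[0,0,0]],[[0,0,-0.05],[0,0,0]],[[0,0,-0.05],[0,0,0]]]'

```text
time_s: 7.55
ee_pos: [502.5, 220.0, -2.6]
tcp_rot: [-0.0, 0.433, 0.901, -0.0]
force: [0.2, -0.2, -0.6]
gripper_width: -0.3
grasp_force: 0.0
```

```bash
python3 - <<'E'
from h import *
st=sense(); print(st["ee_pos"],st["force"])
s=snapshot("side"); f=s["frame"][:,:,::-1]
cv2.imwrite("pics/m3.png",cv2.resize(f[190:260,290:390],None,fx=8,fy=8,interpolation=2)); print((proj(s,st["ee_pos"])-[290,190])*8)
E
```

```text
[502.47504041 219.98650636  -2.56673991] [ 0.19416058 -0.23888332 -0.55418659]
[448.96245672 413.83513607]
```

View pics/m3.png

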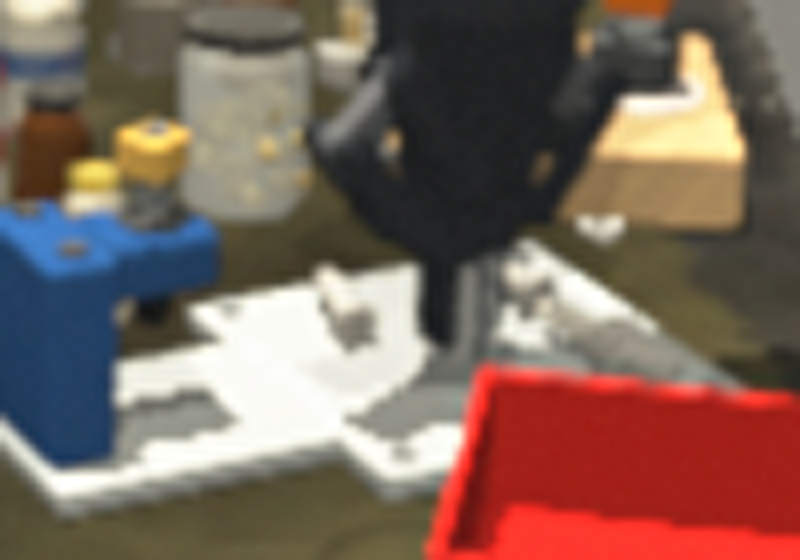

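Tip at (455,355) against projected TCP (449,414): the tip is about 18 mm above the bench, so it stands about 21 mm above the reported TCP. I go on down gently to touch.

drive_tool --motion '[[[0,0,-0.02],[0,0,0]],[[0,0,-0.03],[0,0,0]],[[0,0,-0.04],[0,0,0]],[[0,0,-0.04],[0,0,0]]]'

```text
time_s: 8.0
ee_pos: [502.5, 220.0, -6.5]
tcp_rot: [-0.0, 0.433, 0.901, -0.0]
force: [0.1, -0.3, -0.1]
gripper_width: -0.0
grasp_force: 0.0
```

drive_tool --motion '[[[0,0,-0.01],[0,0,0]],[[0,0,-0.02],[0,0,0]],[[0,0,-0.02],[0,0,0]]]'

```text
time_s: 8.3
ee_pos: [502.5, 220.0, -8.5]
tcp_rot: [-0.0, 0.433, 0.901, -0.0]
force: [-0.1, -0.4, 0.5]
gripper_width: 0.0
grasp_force: 0.0
```

drive_tool --motion '[[[0,0,-0.01],[0,0,0]],[[0,0,-0.02],[0,0,0]],[[0,0,-0.02],[0,0,0]]]'

```text
time_s: 8.6
ee_pos: [502.5, 220.0, -10.5]
tcp_rot: [-0.0, 0.433, 0.901, -0.0]
force: [0.5, 0.8, 0.3]
gripper_width: -0.2
grasp_force: 0.0
```

drive_tool --motion '[[[0,0,-0.01],[0,0,0]],[[0,0,-0.02],[0,0,0]],[[0,0,-0.02],[0,0,0]]]'

```text
time_s: 8.9
ee_pos: [502.6, 220.0, -12.5]
tcp_rot: [0.0, 0.433, 0.901, 0.0]
force: [0.3, 1.1, -0.1]
gripper_width: 0.0
grasp_force: 0.0
```

drive_tool --motion '[[[0,0,-0.01],[0,0,0]],[[0,0,-0.02],[0,0,0]],[[0,0,-0.02],[0,0,0]]]'

```text
time_s: 9.2
ee_pos: [502.7, 220.0, -12.6]
tcp_rot: [0.0, 0.433, 0.901, 0.0]
force: [-2.5, -0.9, 16.6]
gripper_width: 0.0
grasp_force: 8.4
```

```bash
python3 - <<'E'
from h import *
st=sense(); print(st["ee_pos"],st["force"],st["q"],st["joint_torque"])
E
```

```text
[502.65059925 220.03943102 -12.62501223] [-2.54371074 -0.92299327 16.58566574] [-0.4697496   0.94474739 -0.04578614  1.93157351  0.14163166  0.26756012
  0.04172608] [ 1.44868875e-01 -4.56474566e+01  9.88104567e-01 -5.85895345e+00
  8.41988437e-02 -9.59395766e-01 -7.20492080e-04]
```

Contact at reported TCP z = -12.5 on the plate (z = 10): the shut tips are at reported z + 22.5 (a 30 mm bias). xy agrees. From now on I use tip height = z + 22.5. Now the plug.

drive_tool --motion '[[[0,0,0.3],[0,0,0]],[[0,0,0.7],[0,0,0]],[[-0.25,-0.08,0.7],[0,0,0]],[[-0.55,-0.16,0.7],[0,0,0]],[[-0.55,-0.16,0.7],[0,0,0]],[[-0.55,-0.16,0.7],[0,0,0]],[[-0.55,-0.16,0.4],[0,0,0]],[[-0.55,-0.16,0.15],[0,0,0]],[[-0.55,-0.16,0.05],[0,0,0]],[[-0.55,-0.16,0.05],[0,0,0]],[[-0.55,-0.16,0.05],[0,0,0]]]' --claw 0.6

```text
time_s: 10.3
ee_pos: [448.3, 204.3, -9.1]
tcp_rot: [0.0, 0.433, 0.901, 0.0]
force: [0.5, 0.1, 0.7]
gripper_width: 51.0
grasp_force: 0.0
```

drive_tool --motion '[[[0,0,0],[0,0,0]],[[0,0,0],[0,0,0]],[[0,0,0],[0,0,0]],[[0,0,0],[0,0,0]],[[0,0,0],[0,0,0]],[[0,0,0],[0,0,0]]]' --claw 0

```text
time_s: 10.9
ee_pos: [448.3, 204.4, -8.4]
tcp_rot: [0.001, 0.433, 0.901, 0.001]
force: [-0.1, 0.6, 7.2]
gripper_width: 15.2
grasp_force: 39.6
```

drive_tool --motion '[[[0,0,0.2],[0,0,0]],[[0,0,0.6],[0,0,0]],[[0,0,1],[0,0,0]],[[0,0,1],[0,0,0]]]'

```text
time_s: 11.3
ee_pos: [450.3, 205.3, 95.0]
tcp_rot: [0.003, 0.433, 0.901, 0.004]
force: [0.3, 0.1, -0.4]
gripper_width: 15.1
grasp_force: 39.2
```

drive_tool --motion '[[[0,0.4,0],[0,0,0]],[[-0.03,0.8,0],[0,0,0]],[[-0.03,1,0],[0,0,0]]]'

```text
time_s: 11.6
ee_pos: [443.6, 308.7, 90.7]
tcp_rot: [-0.001, 0.431, 0.902, 0.002]
force: [0.3, -0.0, -0.1]
gripper_width: 15.0
grasp_force: 39.2
```

drive_tool --motion '[[[0,0.4,0],[0,0,0]],[[-0.03,0.8,0],[0,0,0]],[[-0.03,1,0],[0,0,0]],[[-0.03,1,0],[0,0,0]],[[-0.03,1,-0.3],[0,0,0]],[[-0.03,1,-0.6],[0,0,0]],[[-0.03,1,-0.6],[0,0,0]],[[-0.03,1,-0.6],[0,0,0]]]'

```text
time_s: 12.4
ee_pos: [441.5, 402.5, 30.5]
tcp_rot: [0.0, 0.434, 0.901, -0.001]
force: [0.3, 0.1, 0.0]
gripper_width: 14.9
grasp_force: 39.2
```

drive_tool --motion '[[[0,0,0],[0,0,0]],[[0,0,0],[0,0,0]],[[0,0,0],[0,0,0]],[[0,0,0.3],[0,0,0]],[[0,0,0.6],[0,0,0]],[[0,0,0.6],[0,0,0]]]' --claw 0.5

```text
time_s: 13.0
ee_pos: [444.1, 406.3, 95.0]
tcp_rot: [0.001, 0.433, 0.901, 0.004]
force: [0.1, 0.8, 0.4]
gripper_width: 42.7
grasp_force: 0.0
```

drive_tool --motion '[[[0.1,-0.4,0],[0,0,0]],[[0.2,-0.8,0],[0,0,-0.1]],[[0.2,-1,0],[0,0,-0.18]]]'

```text
time_s: 13.3
ee_pos: [463.3, 299.0, 90.7]
tcp_rot: [0.001, 0.476, 0.879, -0.001]
force: [0.7, -0.3, -0.8]
gripper_width: 42.6
grasp_force: 0.0
```

drive_tool --motion '[[[0.1,-0.4,0],[0,0,0]],[[0.2,-0.8,0],[0,0,0]],[[0.2,-1,0],[0,0,0]]]'

```text
time_s: 13.6
ee_pos: [483.0, 199.1, 90.7]
tcp_rot: [0.001, 0.475, 0.88, -0.001]
force: [-0.3, -0.1, 0.1]
gripper_width: 42.7
grasp_force: 0.0
```

drive_tool --motion '[[[0,-0.3,0],[0,0,0]],[[0,-0.6,0],[0,0,0]],[[0,-0.6,-0.3],[0,0,0]],[[0,-0.6,-0.7],[0,0,0]],[[0,-0.6,-0.9],[0,0,0]],[[0,-0.6,-0.99],[0,0,0]],[[0,-0.6,-0.99],[0,0,0]],[[0,-0.6,-0.99],[0,0,0]]]'

```text
time_s: 14.4
ee_pos: [482.1, 144.3, -7.7]
tcp_rot: [0.0, 0.473, 0.881, 0.0]
force: [-1.4, 0.7, 0.0]
gripper_width: 42.9
grasp_force: 0.0
```

drive_tool --motion '[[[0,0,0],[0,0,0]],[[0,0,0],[0,0,0]],[[0,0,0],[0,0,0]],[[0,0,0],[0,0,0]],[[0,0,0],[0,0,0]],[[0,0,0],[0,0,0]]]' --claw 0

```text
time_s: 15.0
ee_pos: [482.4, 144.4, -7.3]
tcp_rot: [0.001, 0.473, 0.881, 0.001]
force: [0.5, 0.3, 6.9]
gripper_width: 10.7
grasp_force: 40.0
```

drive_tool --motion '[[[0,0,0.2],[0,0,0]],[[0,0,0.6],[0,0,0]],[[0,0,1],[0,0,0]],[[0,0,1],[0,0,0]]]'

```text
time_s: 15.4
ee_pos: [484.7, 145.0, 96.2]
tcp_rot: [0.003, 0.473, 0.881, 0.004]
force: [0.5, 0.5, -0.0]
gripper_width: 11.0
grasp_force: 39.3
```

drive_tool --motion '[[[-0.1,0.4,0],[0,0,0]],[[-0.15,0.8,0],[0,0,0]],[[-0.2,1,0],[0,0,0]]]'

```text
time_s: 15.7
ee_pos: [460.9, 248.6, 91.7]
tcp_rot: [-0.0, 0.471, 0.882, 0.002]
force: [0.5, -0.4, -0.2]
gripper_width: 10.7
grasp_force: 39.3
```

drive_tool --motion '[[[-0.1,0.4,0],[0,0,0]],[[-0.15,0.8,0],[0,0,0]],[[-0.2,1,0],[0,0,0]]]'

```text
time_s: 16.0
ee_pos: [440.2, 349.0, 91.5]
tcp_rot: [-0.001, 0.471, 0.882, 0.002]
force: [-0.1, -0.0, -0.5]
gripper_width: 10.6
grasp_force: 39.3
```

drive_tool --motion '[[[0,0.4,0],[0,0,0]],[[0,0.75,0],[0,0,0]],[[0,0.75,0],[0,0,0]],[[0,0.75,-0.3],[0,0,0]],[[0,0.75,-0.5],[0,0,0]],[[0,0.75,-0.5],[0,0,0]]]'

```text
time_s: 16.6
ee_pos: [439.6, 416.3, 38.7]
tcp_rot: [-0.001, 0.473, 0.881, -0.003]
force: [-0.3, -0.5, -0.4]
gripper_width: 11.1
grasp_force: 39.3
```

drive_tool --motion '[[[0,0,0],[0,0,0]],[[0,0,0],[0,0,0]],[[0,0,0],[0,0,0]],[[0,0,0.3],[0,0,0]],[[0,0,0.5],[0,0,0]],[[0,0,0.5],[0,0,0]]]' --claw 0.5

```text
time_s: 17.2
ee_pos: [443.7, 420.9, 95.3]
tcp_rot: [0.001, 0.473, 0.881, 0.004]
force: [-0.0, 0.8, -0.1]
gripper_width: 42.9
grasp_force: 0.0
```

```bash
python3 - <<'E'
from h import *
s=snapshot("top"); t=snapshot("side")
a=cv2.resize(s["frame"][150:270,280:360,::-1],(400,600),interpolation=2)
b=cv2.resize(s["frame"][215:275,365:440,::-1],(400,320),interpolation=2)
c=cv2.resize(t["frame"][200:270,300:400,::-1],(400,280),interpolation=2)
cv2.imwrite("pics/m4.png",np.hstack([a,np.vstack([b,c])]))
E
```

```text
(no output)
```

View pics/m4.png

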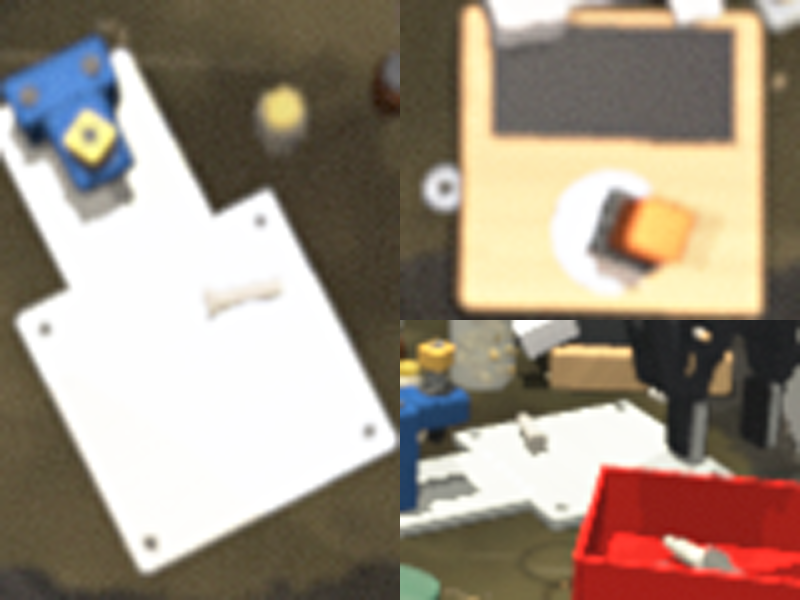

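Left: only the short bolt remains on the plate (245,294). Top right: the gauge has been knocked off the strip to the board's far edge (partly out of the crop, at (530,15)). Bottom right: the plug is in the bin. Now the last bolt.

drive_tool --motion '[[[0.2,-0.4,0],[0,0,-0.2]],[[0.35,-0.8,0],[0,0,-0.45]],[[0.35,-0.85,0],[0,0,-0.7]],[[0.35,-0.85,0],[0,0,-0.78]]]'

```text
time_s: 17.7
ee_pos: [476.8, 331.3, 90.9]
tcp_rot: [0.0, 0.637, 0.771, -0.001]
force: [-1.2, 0.9, -0.1]
gripper_width: 42.6
grasp_force: 0.0
```

drive_tool --motion '[[[0.2,-0.4,0],[0,0,0]],[[0.35,-0.8,0],[0,0,0]],[[0.35,-0.85,0],[0,0,0]]]'

```text
time_s: 18.0
ee_pos: [513.8, 243.1, 91.2]
tcp_rot: [0.002, 0.637, 0.771, -0.001]
force: [0.1, 0.0, -0.2]
gripper_width: 42.8
grasp_force: 0.0
```

drive_tool --motion '[[[0.2,-0.4,0],[0,0,0]],[[0.27,-0.72,0],[0,0,0]],[[0.27,-0.72,-0.3],[0,0,0]],[[0.27,-0.72,-0.7],[0,0,0]],[[0.27,-0.72,-0.9],[0,0,0]],[[0.27,-0.72,-1],[0,0,0]],[[0.27,-0.72,-1],[0,0,0]],[[0.27,-0.72,-1],[0,0,0]]]'

```text
time_s: 18.8
ee_pos: [539.0, 178.0, -7.8]
tcp_rot: [0.0, 0.634, 0.773, 0.001]
force: [-1.3, 0.3, -0.3]
gripper_width: 42.7
grasp_force: 0.0
```

drive_tool --motion '[[[0,0,0],[0,0,0]],[[0,0,0],[0,0,0]],[[0,0,0],[0,0,0]],[[0,0,0],[0,0,0]],[[0,0,0],[0,0,0]],[[0,0,0],[0,0,0]]]' --claw 0

```text
time_s: 19.4
ee_pos: [539.4, 177.5, -7.2]
tcp_rot: [0.001, 0.635, 0.773, 0.001]
force: [-0.7, 0.1, 6.4]
gripper_width: 10.3
grasp_force: 40.5
```

drive_tool --motion '[[[0,0,0.2],[0,0,0]],[[0,0,0.6],[0,0,0]],[[0,0,1],[0,0,0]],[[0,0,1],[0,0,0]]]'

```text
time_s: 19.8
ee_pos: [542.3, 178.1, 96.7]
tcp_rot: [0.003, 0.635, 0.772, 0.004]
force: [1.4, 0.5, -0.7]
gripper_width: 10.5
grasp_force: 39.7
```

drive_tool --motion '[[[-0.2,0.4,0],[0,0,0]],[[-0.35,0.8,0],[0,0,0]],[[-0.35,0.85,0],[0,0,0]]]'

```text
time_s: 20.1
ee_pos: [499.6, 269.8, 91.2]
tcp_rot: [-0.003, 0.631, 0.776, 0.001]
force: [-0.0, 1.4, -0.3]
gripper_width: 10.6
grasp_force: 39.7
```

drive_tool --motion '[[[-0.2,0.4,0],[0,0,0]],[[-0.35,0.8,0],[0,0,0]],[[-0.35,0.85,0],[0,0,0]]]'

```text
time_s: 20.4
ee_pos: [464.2, 354.7, 91.0]
tcp_rot: [-0.003, 0.631, 0.776, 0.001]
force: [0.1, -0.0, -0.2]
gripper_width: 10.4
grasp_force: 39.7
```

drive_tool --motion '[[[-0.2,0.4,0],[0,0,0]],[[-0.24,0.68,0],[0,0,0]],[[-0.24,0.68,0],[0,0,0]],[[-0.24,0.68,-0.3],[0,0,0]],[[-0.24,0.68,-0.45],[0,0,0]],[[-0.24,0.68,-0.45],[0,0,0]]]'

```text
time_s: 21.0
ee_pos: [443.3, 412.2, 44.1]
tcp_rot: [0.0, 0.635, 0.772, -0.003]
force: [-0.5, -0.9, 0.2]
gripper_width: 10.7
grasp_force: 39.7
```

drive_tool --motion '[[[0,0,0],[0,0,0]],[[0,0,0],[0,0,0]],[[0,0,0],[0,0,0]],[[0,0,0.3],[0,0,0]],[[0,0,0.7],[0,0,0]],[[0,0,1],[0,0,0]],[[0,0,1],[0,0,0]]]' --claw 0.5

```text
time_s: 21.7
ee_pos: [447.5, 417.4, 151.9]
tcp_rot: [0.001, 0.635, 0.772, 0.005]
force: [0.2, 0.7, 0.1]
gripper_width: 42.3
grasp_force: 0.0
```

```bash
python3 - <<'E'
from h import *
s=snapshot("top"); t=snapshot("side")
a=cv2.resize(s["frame"][200:280,370:440,::-1],(525,600),interpolation=2)
c=cv2.resize(t["frame"][170:230,325:385,::-1],(275,275),interpolation=2)
d=cv2.resize(t["frame"][200:300,320:420,::-1],(275,325),interpolation=2)
cv2.imwrite("pics/m5.png",np.hstack([a,np.vstack([c,d])]))
E
```

```text
(no output)
```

View pics/m5.png

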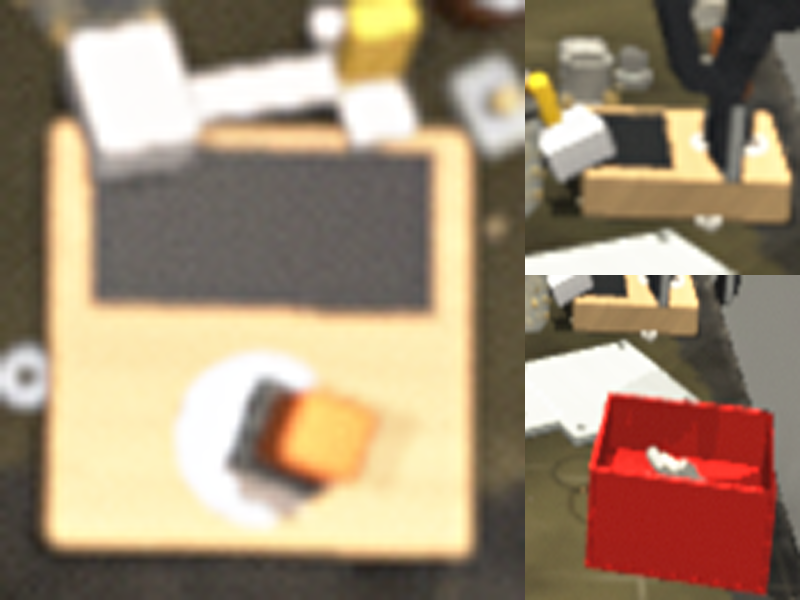

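Both bolts and the plug look to be in the bin (side crop at (670,462)). The gauge hangs tilted outward over the board's +x edge: block at (130,95), tab at (380,40) in the 7.5× crop. I'll triangulate tab and block.

```bash
cat >> h.py <<'E'
def tri(s,a,t,b):
    A=[];B=[]
    for c,p in((s,a),(t,b)):
        d=c["pose"][:3,:3]@np.array([(p[0]-c["cx"])/c["fx"],(p[1]-c["cy"])/c["fy"],1.]); d/=np.linalg.norm(d)
        M=np.eye(3)-np.outer(d,d); A.append(M); B.append(M@c["pose"][:3,3])
    X=np.linalg.solve(sum(A),sum(B)); return X, np.linalg.norm(proj(s,X)-a)+np.linalg.norm(proj(t,X)-b)
def blob(m,x0,y0,x1,y1):
    k=np.zeros(m.shape,'uint8'); k[y0:y1,x0:x1]=m[y0:y1,x0:x1]
    cs=cv2.findContours(k,0,1)[0]
    c=max(cs,key=cv2.contourArea); mm=cv2.moments(c); r=cv2.minAreaRect(c)
    return (np.array([mm["m10"]/mm["m00"],mm["m01"]/mm["m00"]]),cv2.boxPoints(r).round(1),cv2.contourArea(c),c)
def yellow(f):
    h=cv2.cvtColor(f,cv2.COLOR_RGB2HSV); return cv2.inRange(h,(22,120,90),(34,255,255))
E
python3 - <<'E'
from h import *
s=snapshot("top");t=snapshot("side")
a=blob(yellow(s["frame"]),410,195,430,215); b=blob(yellow(t["frame"]),318,175,340,200)
print("top",a[:3]);print("side",b[:3]); print(tri(s,a[0],t,b[0]))
print(cv2.cvtColor(s["frame"],cv2.COLOR_RGB2HSV)[198:214,413:428,2])
print(cv2.cvtColor(t["frame"],cv2.COLOR_RGB2HSV)[182:196,323:335,2])
g=s["frame"].min(axis=2); print("blk");print(g[200:226:1,376:400])
print("side blk"); print(t["frame"].min(axis=2)[190:214,325:348])
E
```

```text
top (array([420.80528053, 201.48844884]), array([[415.6, 199.1],
       [425. , 197.2],
       [426.4, 203.9],
       [417. , 205.8]], dtype=float32), 50.5)
side (array([328.70666667, 190.00444444]), array([[324.5, 185.6],
       [329.1, 183.8],
       [333.2, 194.8],
       [328.6, 196.5]], dtype=float32), 37.5)
(array([556.28446588, -50.29316465,  54.35054757]), np.float64(2.0137630271679683))
[[ 68  75  74  76  84  92 100 119 136 135 127 103  84  68  49]
 [ 77  79  86 109 139 162 178 208 229 238 230 178 114  71  54]
 [136 135 136 175 232 242 248 255 255 255 255 245 162  80  61]
 [233 226 204 225 255 255 255 255 255 255 255 255 202 104  68]
 [255 255 236 231 255 255 255 255 255 255 255 255 215 115  67]
 [255 255 231 223 252 255 255 255 255 254 253 251 197 112  67]
 [250 241 200 193 241 252 253 251 248 239 233 216 165  92  66]
 [192 185 159 169 211 228 229 227 221 217 205 178 124  76  62]
 [168 159 152 166 192 211 209 206 211 206 195 151  99  66  63]
 [217 177 154 173 198 209 206 204 203 202 187 132  83  63  69]
 [250 204 162 187 200 204 201 204 204 196 171 116  74  66  66]
 [254 22
[... 5291 characters left out ...]
112 115 106  95  94]
 [132 120 105  92  67  79 132 166 167 163 148 121 110 119 143 141 147 157
  158 155 153 150 152]
 [126 114  98  82  59  57  98 152 161 122  94  59  68 105 130 130 131 132
  133 134 135 140 142]
 [123 118 112  89  53  46  62 104 111  55  33  28  57  84  94  92  93  93
   95  98 100 102 104]
 [126 125 118  94  54  46  47  52  46  25  19  27  57  83  89  88  86  88
   89  91  92  92  93]
 [129 126 117  89  51  44  44  45  40  32  21  27  56  84  88  88  87  87
   90  91  91  92  91]
 [126 114  98  73  47  44  46  42  42  36  24  31  61  83  87  87  87  88
   90  91  90  91  87]
 [121 109  94  73  44  36  32  31  27  29  29  66  88  85  87  87  87  88
   89  90  89  88  87]]
```

```bash
python3 - <<'E'
from h import *
s=snapshot("top");t=snapshot("side")
c={}
for n,a,b in (("tabtop",(420.8,202),(327.5,187.6)),("blk+y+x",(379.3,203.6),(328.3,202.3)),("blk+y-x",(382.5,218.5),(341.2,197.2)),("blk-y-x",(395,218),(336.6,192.8))):
    X,e=tri(s,np.array(a),t,np.array(b)); c[n]=X; print(n,X.round(1),e.round(2))
d=c["blk+y+x"]-c["blk+y-x"]; print(np.linalg.norm(d),"tilt",np.arctan2(-d[2],np.hypot(d[0],d[1])),"dir",np.arctan2(d[1],d[0]))
d=c["blk-y-x"]-c["blk+y-x"]; print(np.linalg.norm(d),d)
# tin/jar/bottle and objects beyond the board near tab (top view white/grey circle)
print(ray(s,413.5,203,40),ray(s,435,213,20))
print(sense()["ee_pos"])
E
```

```text
tabtop [557.3 -48.9  62.6] 0.32
blk+y+x [553.   51.4  47.9] 0.76
blk+y-x [514.1  45.   63.9] 0.43
blk-y-x [522.   14.4  66.5] 4.84
42.49133507610263 tilt 0.3854719232250728 dir 0.1623596751389587
31.742913904707475 [  7.89256222 -30.63826556   2.57230019]
[556.68775072 -35.09678724  40.        ] [535.04907387 -93.4977919   20.        ]
[443.79625403 414.39190715 145.39371491]
```

drive_tool --motion '[[[0,-0.35,0],[0,0,0.25]],[[0,-0.7,0],[0,0,0.5]],[[0,-0.93,0],[0,0,0.62]]]' --claw 0.48

```text
time_s: 22.3
ee_pos: [444.0, 318.6, 145.6]
tcp_rot: [-0.0, 0.507, 0.862, -0.002]
force: [-0.3, -0.2, -0.6]
gripper_width: 40.9
grasp_force: 0.0
```

drive_tool --motion '[[[0,-0.35,0],[0,0,0.25]],[[0.1,-0.7,0],[0,0,0.5]],[[0.2,-0.93,0],[0,0,0.62]]]'

```text
time_s: 22.6
ee_pos: [463.9, 225.6, 145.7]
tcp_rot: [-0.001, 0.368, 0.93, -0.002]
force: [0.2, 1.0, -0.3]
gripper_width: 41.4
grasp_force: 0.0
```

drive_tool --motion '[[[0,-0.35,0],[0,0,0.25]],[[0.1,-0.7,0],[0,0,0.5]],[[0.2,-0.93,0],[0,0,0.62]]]'

```text
time_s: 22.9
ee_pos: [483.8, 132.6, 145.7]
tcp_rot: [-0.001, 0.22, 0.975, -0.001]
force: [1.1, 0.3, -0.9]
gripper_width: 41.4
grasp_force: 0.0
```

drive_tool --motion '[[[0.1,-0.35,0],[0,0,0.25]],[[0.2,-0.7,0],[0,0,0.5]],[[0.3,-0.93,0],[0,0,0.62]]]'

```text
time_s: 23.2
ee_pos: [514.0, 39.5, 145.6]
tcp_rot: [-0.001, 0.067, 0.998, -0.001]
force: [0.5, 0.3, -0.0]
gripper_width: 40.9
grasp_force: 0.0
```

drive_tool --motion '[[[0.2,-0.35,0],[0,0,0.25]],[[0.38,-0.7,0],[0,0,0.5]],[[0.38,-0.91,0],[0,0,0.6]],[[0.38,-0.91,-0.3],[0,0,0.6]],[[0.38,-0.91,-0.6],[0,0,0.6]],[[0.38,-0.91,-0.6],[0,0,0.6]],[[0.38,-0.91,-0.6],[0,0,0.6]]]'

```text
time_s: 23.9
ee_pos: [552.0, -47.7, 86.2]
tcp_rot: [-0.001, -0.082, 0.997, 0.0]
force: [1.0, -0.6, 1.0]
gripper_width: 41.5
grasp_force: 0.0
```

drive_tool --motion '[[[0,-0.01,-0.3],[0,0,0]],[[0,-0.01,-0.5],[0,0,0]],[[0,-0.01,-0.6],[0,0,0]],[[0,-0.01,-0.67],[0,0,0]],[[0,-0.01,-0.67],[0,0,0]]]'

```text
time_s: 24.4
ee_pos: [552.9, -48.7, 19.9]
tcp_rot: [0.0, -0.082, 0.997, 0.0]
force: [-0.2, 0.3, 0.1]
gripper_width: 40.9
grasp_force: 0.0
```

drive_tool --motion '[[[0,0,0],[0,0,0]],[[0,0,0],[0,0,0]],[[0,0,0],[0,0,0]],[[0,0,0],[0,0,0]],[[0,0,0],[0,0,0]],[[0,0,0],[0,0,0]]]' --claw 0 --squeeze 60

```text
time_s: 25.0
ee_pos: [553.6, -48.7, 21.1]
tcp_rot: [0.001, -0.082, 0.997, 0.0]
force: [-1.0, 0.1, 6.4]
gripper_width: 21.2
grasp_force: 58.2
```

drive_tool --motion '[[[0,0,0.15],[0,0,0]],[[0,0,0.4],[0,0,0]],[[0,0,0.7],[0,0,0]],[[0,0,0.8],[0,0,0]],[[0,0,0.8],[0,0,0]]]'

```text
time_s: 25.5
ee_pos: [553.8, -49.1, 101.2]
tcp_rot: [0.002, -0.082, 0.997, -0.0]
force: [-0.2, -0.7, -2.8]
gripper_width: 20.8
grasp_force: 59.0
```

drive_tool --motion '[[[0,0,0],[0.03,-0.2,0]],[[0,0,0],[0.07,-0.4,0]],[[0,0,0],[0.1,-0.6,0]],[[0,0,0],[0.13,-0.79,0]],[[0,0,0],[0.13,-0.79,0]]]'

```text
time_s: 26.0
ee_pos: [529.2, -58.6, 86.8]
tcp_rot: [0.103, -0.085, 0.991, -0.001]
force: [-0.2, -0.4, -1.4]
gripper_width: 20.7
grasp_force: 58.9
```

```bash
python3 - <<'E'
from h import *
print(sense()["ee_pos"],sense()["grasp_force"],sense()["tcp_rot"])
t=snapshot("side"); s=snapshot("top")
for f,b in ((t,(300,130,360,200)),(s,(395,190,440,240))):
    try: print(blob(yellow(f["frame"]),*b)[:3])
    except Exception as e: print(e)
cv2.imwrite("pics/m6.png",np.hstack([cv2.resize(t["frame"][130:220,290:370,::-1],(480,540),interpolation=2)]))
E
```

```text
[529.24330056 -58.6225429   86.80493965] 58.942751126596704 [ 1.03455652e-01 -8.52677418e-02  9.90972037e-01 -8.73063669e-04]
(array([306.42962963, 177.07407407]), array([[304., 180.],
       [304., 174.],
       [309., 174.],
       [309., 180.]], dtype=float32), 22.5)
max() iterable argument is empty
```

View pics/m6.png

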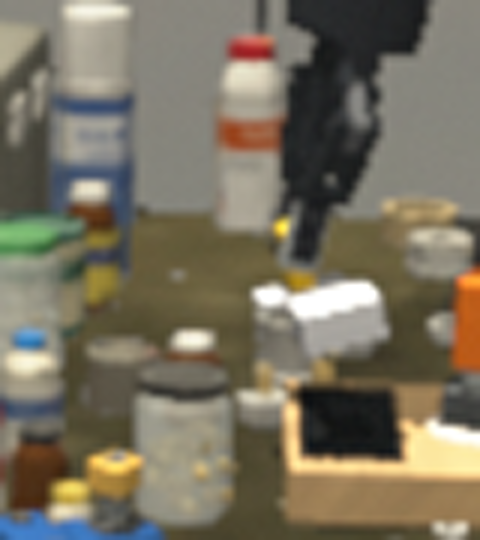

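The tool reached only half the tilt (a joint limit), and the gauge is held at the tab (290,250) with the block face (345,325) still rolled by about 18°. I'll carry it over the plate, where the roll axis suits the arm better.

drive_tool --motion '[[[0,0.25,0.1],[0,0,-0.25]],[[-0.1,0.5,0.2],[0,0,-0.5]],[[-0.2,0.8,0.2],[0,0,-0.75]],[[-0.2,0.8,0.2],[0,0,-0.83]]]'

```text
time_s: 26.5
ee_pos: [510.8, 30.0, 108.6]
tcp_rot: [0.102, 0.117, 0.988, -0.019]
force: [0.6, 0.3, -1.7]
gripper_width: 20.7
grasp_force: 59.1
```

drive_tool --motion '[[[0,0.25,0],[0,0,-0.25]],[[-0.1,0.5,0],[0,0,-0.5]],[[-0.2,0.8,0],[0,0,-0.75]],[[-0.2,0.8,0],[0,0,-0.83]]]'

```text
time_s: 26.9
ee_pos: [490.7, 109.4, 108.1]
tcp_rot: [0.094, 0.319, 0.942, -0.04]
force: [2.0, 1.4, -0.7]
gripper_width: 20.8
grasp_force: 59.2
```

drive_tool --motion '[[[0,0.25,0],[0,0,-0.25]],[[-0.1,0.5,0],[0,0,-0.5]],[[-0.2,0.75,0],[0,0,-0.75]],[[-0.2,0.75,0],[0,0,-0.82]],[[-0.2,0.75,0],[0,0,-0.82]]]'

```text
time_s: 27.4
ee_pos: [471.5, 177.2, 108.1]
tcp_rot: [0.084, 0.506, 0.856, -0.062]
force: [-0.7, -0.4, -1.1]
gripper_width: 20.9
grasp_force: 59.1
```

```bash
cat > g.py <<'E'
from h import *
from scipy.spatial.transform import Rotation as R
def rep():
    st=sense(); w,x,y,z=st["tcp_rot"]; r=R.from_quat([x,y,z,w]).as_matrix()
    print("pos",st["ee_pos"].round(1),"toolz",r[:,2].round(3),"y line",np.arctan2(r[1,1],r[0,1]).round(3),"toolx",r[:,0].round(2),"F",st["force"].round(1),"grip",st["grasp_force"].round(0),st["gripper_width"].round(1),"q",st["q"].round(2),"t",round(st["time_s"],1))
    return st,r
if __name__=="__main__": rep()
E
python3 g.py
```

```text
Traceback (most recent call last):
  File "g.py", line 7, in <module>
    if __name__=="__main__": rep()
                             ~~~^^
  File "g.py", line 5, in rep
    print("pos",st["ee_pos"].round(1),"toolz",r[:,2].round(3),"y line",np.arctan2(r[1,1],r[0,1]).round(3),"toolx",r[:,0].round(2),"F",st["force"].round(1),"grip",st["grasp_force"].round(0),st["gripper_width"].round(1),"q",st["q"].round(2),"t",round(st["time_s"],1))
                                                                                                                                                                  ^^^^^^^^^^^^^^^^^^^^^^^
AttributeError: 'float' object has no attribute 'round'
```

drive_tool --motion '[[[0,0,-0.2],[-0.15,-0.1,0]],[[0,0,-0.4],[-0.3,-0.2,0]],[[0,0,-0.6],[-0.37,-0.2,0]],[[0,0,-0.75],[-0.37,-0.2,0]],[[0,0,-0.75],[-0.37,-0.2,0]],[[0,0,-0.75],[-0.37,-0.2,0]]]'

```text
time_s: 28.0
ee_pos: [471.8, 174.9, 33.8]
tcp_rot: [0.174, 0.499, 0.841, -0.116]
force: [1.1, 0.3, -1.4]
gripper_width: 21.2
grasp_force: 59.0
```

drive_tool --motion '[[[0,0,-0.02],[0,0,0]],[[0,0,-0.04],[0,0,0]],[[0,0,-0.06],[0,0,0]],[[0,0,-0.08],[0,0,0]],[[0,0,-0.1],[0,0,0]],[[0,0,-0.1],[0,0,0]]]'

```text
time_s: 28.6
ee_pos: [471.5, 176.6, 23.4]
tcp_rot: [0.174, 0.499, 0.841, -0.115]
force: [0.3, 0.2, -1.6]
gripper_width: 20.9
grasp_force: 59.0
```

```bash
sed -i 's/st\["grasp_force"\].round(0),st\["gripper_width"\].round(1)/round(st["grasp_force"]),round(float(st["gripper_width"]),1)/' g.py; python3 g.py
```

```text
pos [471.5 176.6  23.4] toolz [ 0.178 -0.368 -0.913] y line 0.496 toolx [-0.44  0.8  -0.41] F [ 0.3  0.2 -1.6] grip 59 20.9 q [-0.7   0.92 -0.06  2.04  1.01  0.54 -1.2 ] t 28.6
```

drive_tool --motion '[[[0,0,-0.02],[0,0,0]],[[0,0,-0.04],[0,0,0]],[[0,0,-0.06],[0,0,0]],[[0,0,-0.06],[0,0,0]]]'

```text
time_s: 29.0
ee_pos: [471.5, 176.5, 17.3]
tcp_rot: [0.174, 0.499, 0.841, -0.115]
force: [0.1, 0.2, -0.9]
gripper_width: 21.0
grasp_force: 59.1
```

drive_tool --motion '[[[0,0,-0.01],[0,0,0]],[[0,0,-0.02],[0,0,0]],[[0,0,-0.03],[0,0,0]],[[0,0,-0.03],[0,0,0]]]'

```text
time_s: 29.4
ee_pos: [471.6, 176.6, 14.5]
tcp_rot: [0.174, 0.499, 0.841, -0.115]
force: [0.1, 0.7, -0.5]
gripper_width: 20.9
grasp_force: 59.1
```

drive_tool --motion '[[[0,0,-0.01],[0,0,0]],[[0,0,-0.02],[0,0,0]],[[0,0,-0.03],[0,0,0]],[[0,0,-0.03],[0,0,0]]]'

```text
time_s: 29.8
ee_pos: [471.7, 176.6, 11.9]
tcp_rot: [0.175, 0.499, 0.841, -0.115]
force: [-1.0, 0.6, 2.7]
gripper_width: 20.7
grasp_force: 59.2
```

drive_tool --motion '[[[0,0,-0.01],[0,0,0]],[[0,0,-0.01],[0,0,0]]]'

```text
time_s: 30.0
ee_pos: [471.8, 176.7, 11.7]
tcp_rot: [0.175, 0.499, 0.841, -0.115]
force: [-3.7, 1.8, 11.6]
gripper_width: 21.0
grasp_force: 59.7
```

drive_tool --motion '[[[0,0,0],[0,0,0]],[[0,0,0],[0,0,0]],[[0,0,0],[0,0,0]],[[0,0,0],[0,0,0]],[[-0.04,0.08,0.2],[0,0,0]],[[-0.1,0.2,0.5],[0,0,0]],[[-0.14,0.3,0.75],[0,0,0]],[[-0.14,0.3,1],[0,0,0]]]' --claw 0.55

```text
time_s: 30.8
ee_pos: [456.9, 208.7, 111.3]
tcp_rot: [0.174, 0.498, 0.842, -0.114]
force: [0.0, 0.6, -0.7]
gripper_width: 47.0
grasp_force: 0.0
```

drive_tool --motion '[[[0,0.4,0],[0.2,0.1,0]],[[0,0.8,0],[0.4,0.2,0]],[[-0.1,1,0],[0.6,0.35,0]],[[-0.1,1,0],[0.74,0.4,0]],[[-0.1,1,0],[0.74,0.4,0]]]'

```text
time_s: 31.3
ee_pos: [449.3, 302.3, 110.1]
tcp_rot: [-0.004, 0.511, 0.859, -0.009]
force: [0.0, 0.1, 0.1]
gripper_width: 47.1
grasp_force: 0.0
```

drive_tool --motion '[[[0,0.4,0],[0,0,0]],[[0,0.8,0],[0,0,0]],[[0,0.8,0],[0,0,0]],[[0,0.8,0],[0,0,0]]]'

```text
time_s: 31.7
ee_pos: [446.2, 387.8, 110.2]
tcp_rot: [-0.004, 0.507, 0.862, -0.009]
force: [-0.8, -0.9, -1.1]
gripper_width: 47.1
grasp_force: 0.0
```

```bash
python3 - <<'E'
from g import *
rep(); s=snapshot("top");t=snapshot("side")
a=blob(yellow(s["frame"]),295,200,345,265); b=blob(yellow(t["frame"]),310,190,395,240)
print("top",a[:3]);print("side",b[:3]); print(tri(s,a[0],t,b[0]))
cv2.imwrite("pics/m7.png",np.hstack([cv2.resize(s["frame"][170:270,270:370,::-1],(420,420),interpolation=2),cv2.resize(t["frame"][190:260,310:375,::-1],(380,420),interpolation=2)]))
g=s["frame"].min(axis=2); print(g[205:250:2,290:352:2])
E
```

```text
pos [446.2 387.8 110.2] toolz [-0.016 -0.01  -1.   ] y line 0.507 toolx [-0.49  0.87 -0.  ] F [-0.8 -0.9 -1.1] grip 0 47.1 q [-0.52  0.82 -0.48  1.73  0.51  0.74 -0.75] t 31.7
top (array([321.77777778, 238.55555556]), array([[319.9, 238.8],
       [321. , 237. ],
       [326. , 240. ],
       [324.9, 241.8]], dtype=float32), 1.5)
side (array([359.56687898, 223.33333333]), array([[354.9, 217.7],
       [363.6, 216.8],
       [364.9, 229.5],
       [356.1, 230.4]], dtype=float32), 78.5)
(array([464.15783018, 191.87783586,  41.28474328]), np.float64(1.792338406399856))
[[ 54 149 255 255 255 255 255 255 255 255 255 255 255 254 255 255 255 255
  255 255 255 255 255 255 255 255 250  57  46  52  51]
 [ 56  99 254 255 255 255 255 255 255 255 255 255 255 254 255 255 255 255
  255 255 255 255 255 255 255 255 255 150  40  46  48]
 [193 255 255 255 255 255 255 255 255 255 255 255 255 255 254 255 255 255
  255 255 255 255 255 255 255 255 255 255  61  39  51]
 [255 255 255 255 251 255 255 255 255 255 255 255 255 253 254 255 255 255
  255 255 255 255 255 255 255 255 255 255 153  41  48]
 [255 255 2
[... 1740 characters left out ...]
  142 250 253 254 254 254 255 255 255 255 255 255 255]
 [ 87  81  74  59 177 255 255 254 254 254 254 254 254 255 235 120  75  89
   83 136 233 255 255 255 255 255 254 254 255 255 255]
 [ 90  86  86  72  77 210 255 254 254 254 254 255 250 134  68  70  75  82
   92  89  96 116 200 255 255 255 255 255 255 255 212]
 [ 86  90  87  79  68  81 251 255 254 254 255 255 137  49  65  66  65  71
   81  94  91  95  96 109 176 251 255 255 211 109  54]
 [ 90  92  85  84  79  61 125 255 255 255 255 150  65  72  77  85  83  80
   81  76  84  94  97 100  98 117 171 124  58  53  56]
 [ 88  88  86  88  81  74  53 171 255 255 167  68  76  81  82  89  91  92
   95  93  85  80  85  99 104 107 107 102  85  66  56]]
```

```bash
python3 - <<'E'
from h import *
s=snapshot("top");t=snapshot("side")
print(s["frame"][228:246,314:332,2])
print("rear"); print(s["frame"][209:223,298:320].min(axis=2))
print("side"); print(t["frame"][214:232,352:368,2]); print(t["frame"][224:248,322:360].min(axis=2))
E
```

```text
[[251 253 255 255 255 255 255 254 255 255 255 255 255 255 255 255 255 255]
 [253 253 254 255 255 255 255 254 254 255 255 255 255 255 255 255 255 255]
 [254 253 254 254 255 255 255 255 254 254 255 255 255 255 254 255 255 255]
 [254 254 253 254 255 255 255 255 255 255 255 255 255 255 255 255 254 254]
 [254 254 253 253 255 255 255 255 255 248 252 255 255 255 255 255 255 253]
 [254 254 254 252 253 255 255 252 231 208 226 253 255 255 255 255 255 254]
 [254 254 254 253 247 249 235 202 177 165 191 243 255 255 255 255 255 254]
 [254 254 254 253 246 235 192 158 157 163 171 222 255 255 255 255 255 255]
 [254 254 253 253 253 242 181 142 154 167 164 183 240 255 255 255 255 255]
 [254 254 253 254 255 253 184 130 151 165 163 162 211 255 255 255 255 254]
 [254 254 254 255 255 255 192 122 140 159 159 153 175 236 255 255 255 253]
 [254 255 255 255 255 255 206 112 113 134 140 132 132 191 247 254 254 255]
 [254 255 255 255 255 255 188 100  84  98 105 100  95 126 172 202 238 255]
 [253 255 255 255 240 199 134  75  71  76  82  77  77  85 102 123 169 203]
 [253 255 255 232 152 107  81  69  72  74  78  80 
[... 5887 characters left out ...]
 245 244 218 121  48  21  20  23  24  26  22  24  23
   24  24]
 [246 246 246 246 247 247 246 244 239 230 230 243 247 247 246 247 246 245
  245 245 245 244 245 246 247 219  92  35  19  19  22  22  24  21  22  25
   22  23]
 [248 247 245 240 230 217 207 199 186 164 167 218 243 247 247 246 242 231
  230 239 244 244 245 246 243 195  73  23  18  21  24  24  23  24  22  23
   25  24]
 [222 210 201 189 169 146 138 134 131 126 125 158 210 239 246 246 231 177
  172 194 229 244 246 247 231 140  53  15  20  22  22  24  21  23  24  23
   22  21]
 [152 138 135 132 131 128 120 107  98  92  92 110 151 201 235 246 234 197
  189 199 236 247 247 246 213 100  40  20  20  21  24  24  24  23  21  22
   24  24]]
```

```bash
python3 - <<'E'
from h import *
s=snapshot("top");t=snapshot("side")
r=lambda c,u,v,z:ray(c,u,v,z)[:2]
FL=r(t,333.5,235.2,34);FLb=r(t,333.8,242.5,10);FR=r(t,325.6,230,34);RL=r(t,342.6,233.2,34);RLb=r(t,342.4,240.8,10)
for n,v in dict(FL=FL,FLb=FLb,FR=FR,RL=RL,RLb=RLb).items(): print(n,v.round(1))
ang=lambda d:np.arctan2(d[1],d[0])
print("len",np.linalg.norm(FL-FR),np.linalg.norm(FL-RL),"yaw from left face",ang(FL-RL),"yaw from front",ang(FL-FR)-np.pi/2)
print("block ctr side",(FR+RL)/2)
a=r(s,303.3,219.2,22);b=r(s,316.3,212.5,22); print("rear",a,b,np.linalg.norm(a-b),"yaw",ang(a-b)-np.pi/2); y=ang(a-b)-np.pi/2
print("ctr top",(a+b)/2+17*np.array([np.cos(y),np.sin(y)]))
print("tab rear top view",r(s,322.6,236.5,36)); print("tab side topface",r(t,359.3,219,54)); print("tab side: bottom z18",r(t,359,230.5,18))
E
```

```text
FL [538.7 259. ]
FLb [537.  253.1]
FR [559.8 227.9]
RL [514.5 244.5]
RLb [513.8 241. ]
len 37.56687254531488 28.21126715630262 yaw from left face 0.5388019255540392 yaw from front 0.5953684859776129
block ctr side [537.13980332 236.18490894]
rear [510.26283664 240.12119406] [528.12941166 207.76864639] 36.95810931207244 yaw 0.5045661877165424
ctr top [534.0776568  232.16319169]
tab rear top view [467.23451481 190.23557073]
tab side topface [467.9253985  190.81786173]
tab side: bottom z18 [466.37150352 187.96535774]
```

drive_tool --motion '[[[0,-0.35,0],[0.02,-0.03,0.05]],[[0.1,-0.7,0],[0.02,-0.03,0.05]],[[0.1,-1,0],[0.02,-0.03,0.05]]]' --claw 0.5

```text
time_s: 32.3
ee_pos: [458.9, 283.7, 110.6]
tcp_rot: [0.0, 0.499, 0.867, -0.0]
force: [0.9, 0.3, 0.2]
gripper_width: 42.7
grasp_force: 0.0
```

drive_tool --motion '[[[0.1,-0.4,0],[0,0,0]],[[0.1,-0.8,0],[0,0,0]],[[0.1,-0.96,0],[0,0,0]],[[0.1,-0.96,-0.2],[0,0,0]],[[0.1,-0.96,-0.2],[0,0,0]],[[0.1,-0.96,-0.2],[0,0,0]]]'

```text
time_s: 32.9
ee_pos: [467.4, 191.3, 90.8]
tcp_rot: [-0.001, 0.497, 0.868, 0.0]
force: [0.5, -0.7, 0.8]
gripper_width: 42.8
grasp_force: 0.0
```

```bash
python3 g.py
```

```text
pos [467.4 191.3  90.8] toolz [-0.001  0.001 -1.   ] y line 0.53 toolx [-0.51  0.86  0.  ] F [ 0.5 -0.7  0.8] grip 0 42.8 q [-0.21  0.76 -0.44  2.02  0.64  0.5  -0.59] t 32.9
```

drive_tool --motion '[[[0,0,-0.3],[0,0,0]],[[0,0,-0.6],[0,0,0]],[[0,0,-0.75],[0,0,0]],[[0,0,-0.84],[0,0,0]],[[0,0,-0.84],[0,0,0]],[[0,0,-0.84],[0,0,0]]]'

```text
time_s: 33.5
ee_pos: [468.1, 191.3, 7.3]
tcp_rot: [-0.0, 0.497, 0.867, 0.001]
force: [0.5, -0.4, -0.3]
gripper_width: 42.5
grasp_force: 0.0
```

drive_tool --motion '[[[0,0,0],[0,0,0]],[[0,0,0],[0,0,0]],[[0,0,0],[0,0,0]],[[0,0,0],[0,0,0]],[[0,0,0],[0,0,0]],[[0,0,0],[0,0,0]]]' --claw 0

```text
time_s: 34.1
ee_pos: [468.0, 190.7, 7.7]
tcp_rot: [-0.0, 0.498, 0.867, 0.001]
force: [-1.2, 0.3, 5.7]
gripper_width: 20.7
grasp_force: 59.3
```

```bash
python3 g.py
```

```text
pos [468.  190.7   7.7] toolz [ 0.     0.002 -1.   ] y line 0.529 toolx [-0.5   0.86  0.  ] F [-1.2  0.3  5.7] grip 59 20.7 q [-0.32  0.89 -0.26  2.05  0.78  0.29 -0.71] t 34.1
```

drive_tool --motion '[[[0,0,0.03],[0,0,0]],[[0,0,0.03],[0,0,-0.07]],[[0.05,-0.09,0.03],[0,0,-0.07]],[[0.05,-0.09,0.03],[0,0,-0.07]],[[0.2,-0.01,0.03],[0,0,-0.07]],[[0.2,-0.01,0.03],[0,0,-0.07]]]'

```text
time_s: 34.7
ee_pos: [490.0, 190.6, 9.6]
tcp_rot: [-0.0, 0.513, 0.858, 0.002]
force: [1.1, 0.5, -1.1]
gripper_width: 20.7
grasp_force: 58.9
```

```bash
python3 - <<'E'
from g import *
rep(); t=snapshot("side")
g=t["frame"].min(axis=2); print(g[222:246,312:346])
E
```

```text
pos [490.  190.6   9.6] toolz [ 0.002  0.004 -1.   ] y line 0.492 toolx [-0.47  0.88  0.  ] F [ 1.1  0.5 -1.1] grip 59 20.7 q [-0.27  0.9  -0.3   1.99  0.74  0.35 -0.69] t 34.7
[[ 34  33  32  32  37  55  46  44  46  46  45  45  45  45  44  45  44  44
   43  42  42  44  42  42  43  47  49  54  65  71  70  59  33  31]
 [ 32  33  33  34  36  54  44  43  43  44  43  42  40  42  41  41  39  38
   37  39  47  53  60  73  91 109 117 134 166 186 164 105  48  27]
 [ 32  30  33  31  36  54  44  42  41  41  38  41  52  58  55  55  59  71
   81  92 118 139 160 196 220 211 197 203 218 227 216 174 108  50]
 [ 32  34  39  43  51  48  42  51  59  80  97 108 138 158 158 149 161 199
  224 227 231 233 237 245 248 239 225 223 224 225 226 218 176 108]
 [ 55  58  54  53  75  97 109 141 167 222 251 249 251 252 252 248 243 245
  248 249 249 249 248 248 247 243 232 223 222 223 224 228 227 201]
 [ 46  51  72 114 199 248 252 253 254 255 255 255 255 255 255 255 254 250
  243 246 247 247 247 246 243 236 230 223 222 223 220 224 239 242]
 [ 50 109 181 210 231 255 255 255 255 255 254 254 254 254 254 254 254 253
  2
[... 1761 characters left out ...]
 141 141 141 139 143 179 230 247 239 194 141 139 142 137 137 179 223
  231 240 240 243 245 244 244 244 243 244 245 245 245 244 243 243]
 [141 141 141 139 137 135 143 183 230 246 239 224 225 227 227 227 237 247
  251 254 254 251 246 244 244 244 243 243 243 243 244 244 243 243]
 [138 139 144 148 148 150 187 225 236 246 246 246 245 246 246 246 246 246
  248 251 250 248 245 244 244 245 244 243 243 243 243 243 244 244]
 [149 151 190 228 228 227 236 245 245 245 246 246 246 246 246 246 245 243
  238 229 228 241 245 245 244 244 244 244 243 243 243 243 244 245]
 [228 227 237 247 246 246 246 246 246 246 246 246 244 239 228 214 205 196
  184 160 165 215 240 245 245 245 240 229 228 237 243 244 244 244]]
```

```bash
python3 - <<'E'
from h import *
t=snapshot("side")
for p in ((566.8,256.8,37),(566.8,256.8,13),(587.6,218,37),(536.8,240.7,37)): print(p,proj(t,p).round(1))
print(ray(t,323,232.8,37),ray(t,333.5,232,37))
# screw nose: check brass head in side + top
s=snapshot("top")
m=lambda f:cv2.inRange(cv2.cvtColor(f,cv2.COLOR_RGB2HSV),(15,110,130),(34,255,255))
a=blob(m(s["frame"]),285,165,310,190); b=blob(m(t["frame"]),295,210,320,235); print(a[:3]);print(b[:3],tri(s,a[0],t,b[0]))
E
```

```text
(566.8, 256.8, 37) [322.8 233.4]
(566.8, 256.8, 13) [322.6 241.7]
(587.6, 218, 37) [315.4 227.1]
(536.8, 240.7, 37) [334.2 231.3]
[566.41639392 252.86252722  37.        ] [538.74327987 245.48348589  37.        ]
(array([298.33333333, 181.33333333]), array([[295. , 180. ],
       [301. , 179. ],
       [301.4, 181.6],
       [295.4, 182.6]], dtype=float32), 2.5)
(array([304.22435897, 211.19871795]), array([[299., 210.],
       [312., 210.],
       [312., 213.],
       [299., 213.]], dtype=float32), 26.0) (array([606.01401752, 252.09345136,  94.24178939]), np.float64(8.706463197914161))
```

drive_tool --motion '[[[0.15,0.08,0],[0,0,0]],[[0.3,0.17,0],[0,0,0]],[[0.42,0.235,0],[0,0,0]],[[0.42,0.235,0],[0,0,0]],[[0.42,0.235,0],[0,0,0]]]'

```text
time_s: 35.35
ee_pos: [528.3, 212.2, 9.3]
tcp_rot: [-0.001, 0.513, 0.859, -0.001]
force: [-0.7, -0.1, -0.9]
gripper_width: 20.5
grasp_force: 59.0
```

drive_tool --motion '[[[0,0,-0.02],[0,0,0]],[[0,0,-0.03],[0,0,0]],[[0,0,-0.03],[0,0,0]]]'

```text
time_s: 35.65
ee_pos: [528.2, 212.0, 7.7]
tcp_rot: [-0.0, 0.513, 0.859, -0.001]
force: [-3.5, -2.1, 10.9]
gripper_width: 20.9
grasp_force: 60.6
```

```bash
python3 - <<'E'
from g import *
rep(); t=snapshot("side")
g=t["frame"].min(axis=2); print(g[220:246,298:332])
c=np.array([604,253]);u=np.array([.881,.473]);v=np.array([-.473,.881])
for a,b in((17,22),(17,-22),(-17,22)): print(proj(t,(*(c+a*u+b*v),34)).round(1),proj(t,(*(c+a*u+b*v),10)).round(1))
E
```

```text
pos [528.2 212.    7.7] toolz [-0.002 -0.001 -1.   ] y line 0.494 toolx [-0.47  0.88 -0.  ] F [-3.5 -2.1 10.9] grip 61 20.9 q [-0.25  0.94 -0.37  1.86  0.7   0.48 -0.62] t 35.6
[[111 115  99  72  64  61  64  64  60  59  55  51  51  52  49  45  43  41
   44  65  52  48  44  41  43  42  42  39  39  40  39  38  29  31]
 [ 99  98  85  69  66  62  55  52  49  46  40  39  40  38  38  34  34  33
   37  57  47  40  42  43  40  40  41  41  40  40  38  37  31  31]
 [ 71  70  61  62  64  61  50  39  40  37  36  32  34  33  34  36  33  34
   35  55  43  40  40  40  38  40  37  39  39  39  37  37  32  29]
 [ 60  58  56  53  52  48  41  32  32  34  35  34  34  34  35  34  33  32
   34  53  44  41  41  39  40  37  38  38  37  35  35  33  29  33]
 [ 45  44  42  42  38  35  34  32  33  32  35  33  34  33  32  32  33  33
   36  56  45  45  42  41  39  39  40  37  39  45  47  42  28  31]
 [ 37  35  35  34  36  35  33  32  33  33  33  33  34  31  33  34  37  45
   53  50  44  42  45  52  57  60  68  69  91 117 114  86  38  29]
 [ 35  35  33  33  35  32  33  35  37  32  32  32  32  40  55  57  55  50
   
[... 2127 characters left out ...]
11 247 242 228 200 148 135 140 146 152 193 233 241]
 [ 35  34  34  33  33  37  82 119 131 135 145 153 154 151 151 149 149 149
  148 149 152 183 232 247 247 241 202 154 188 226 227 237 251 254]
 [ 34  33  36  35  32  35  80 119 135 136 144 150 148 146 147 148 146 146
  146 153 190 225 237 246 246 246 240 227 236 246 246 246 249 251]
 [ 35  35  33  36  32  42  98 133 141 139 147 157 151 147 148 156 190 225
  227 226 237 246 245 245 245 246 246 246 246 247 246 244 238 229]
 [ 34  34  33  33  32  42 108 142 141 149 194 230 229 227 227 228 237 247
  246 246 246 246 246 246 247 246 244 239 229 215 205 197 184 162]]
[306.4 237.8] [306.2 246.2]
[299.4 231.2] [299.3 239.4]
[318.2 235.5] [318.  243.8]
```

drive_tool --motion '[[[0,0,0.02],[0,0,0]],[[0.03,0.02,0.02],[0,0,0]],[[0.03,0.02,0.02],[0,0,0]],[[0.03,0.02,0.0],[0,0,0]],[[0.03,0.02,0.0],[0,0,0]]]'

```text
time_s: 36.2
ee_pos: [532.9, 215.3, 7.7]
tcp_rot: [-0.0, 0.513, 0.859, 0.0]
force: [-1.8, -2.0, 11.3]
gripper_width: 20.8
grasp_force: 60.6
```

drive_tool --motion '[[[0,0,0],[0,0,0]],[[0,0,0],[0,0,0]],[[0,0,0],[0,0,0]],[[0,0,0],[0,0,0]],[[0,0,0.1],[0,0,0]],[[0,0,0.3],[0,0,0]],[[0,0,0.6],[0,0,0]],[[-0.2,-0.1,0.9],[0,0,0]],[[-0.2,-0.1,1],[0,0,0]]]' --claw 0.5

```text
time_s: 37.1
ee_pos: [511.5, 204.4, 109.4]
tcp_rot: [-0.0, 0.513, 0.859, 0.0]
force: [0.9, 0.5, -0.7]
gripper_width: 42.9
grasp_force: 0.0
```

drive_tool --motion '[[[-0.2,-0.4,0.3],[0,0,0]],[[-0.3,-0.8,0.6],[0,0,0]],[[-0.4,-1,0.6],[0,0,0]]]'

```text
time_s: 37.4
ee_pos: [474.0, 102.8, 169.1]
tcp_rot: [0.001, 0.514, 0.858, 0.001]
force: [1.1, -0.7, -0.1]
gripper_width: 42.8
grasp_force: 0.0
```

drive_tool --motion '[[[-0.2,-0.4,0],[0,0,0]],[[-0.3,-0.8,0],[0,0,0]],[[-0.3,-1,0],[0,0,0]],[[-0.3,-1,0],[0,0,0]]]'

```text
time_s: 37.8
ee_pos: [442.3, 1.3, 166.4]
tcp_rot: [-0.001, 0.515, 0.857, -0.001]
force: [-0.4, 0.0, -0.7]
gripper_width: 42.5
grasp_force: 0.0
```

```bash
python3 - <<'E'
from g import *
rep(); s=snapshot("top"); t=snapshot("side")
print(s["frame"][168:186,288:306,2])
b=blob(yellow(t["frame"]),325,190,375,240); print("tab side",b[:3]); 
m=cv2.inRange(cv2.cvtColor(s["frame"],cv2.COLOR_RGB2HSV),(5,150,120),(17,255,255)); o=blob(m,395,245,425,270); print("orange top",o[:3])
m=cv2.inRange(cv2.cvtColor(t["frame"],cv2.COLOR_RGB2HSV),(5,150,120),(17,255,255)); p=blob(m,345,160,385,205); print("orange side",p[:3])
print(s["frame"][252:268,400:418,0]);print(s["frame"][252:268,400:418,2])
E
```

```text
pos [442.3   1.3 166.4] toolz [-0.002 -0.001 -1.   ] y line 0.488 toolx [-0.47  0.88 -0.  ] F [-0.4  0.  -0.7] grip 0 42.5 q [ 0.27  0.58 -0.58  2.13  0.57  0.59 -0.24] t 37.8
[[223 231 232 233 233 232 223 220 222 220 213 188 141  92  57 111 230 255]
 [222 232 234 233 230 225 220 213 219 224 224 210 166 112  58 100 219 255]
 [228 231 229 227 224 220 218 223 226 225 228 226 196 141  86 120 231 255]
 [227 224 220 219 220 223 226 227 225 222 225 226 212 167 119 162 249 255]
 [206 206 213 222 225 227 226 225 216 205 215 225 221 193 160 211 255 255]
 [166 188 221 227 227 227 222 207 197 187 191 212 215 201 190 227 255 255]
 [133 173 211 227 228 223 208 187 176 175 176 191 197 194 195 220 246 255]
 [ 98 156 199 224 224 219 196 175 166 162 160 170 180 185 184 189 227 251]
 [ 78 126 177 217 224 208 189 172 156 154 154 162 178 178 163 172 205 241]
 [ 71  98 154 198 212 195 186 174 157 153 153 165 173 164 136 147 179 224]
 [ 79 102 134 177 194 175 165 174 168 163 163 166 167 137 108 137 176 208]
 [116 130 146 162 180 157 134 148 163 171 173 168 145 103  92 140 175 192]
 [148 170 172 161 165 14
[... 2611 characters left out ...]
 45  48  45  48  50  42]
 [143  93  70  72  52  43  37  37  34  35  30  34  37  41  46  49  54  50]
 [122  76  74  73  56  40  36  42  39  38  32  33  41  36  44  51  50  50]
 [119  84  80  77  68  53  48  44  45  40  33  25  33  27  36  42  41  49]
 [151 122 113 105  86  72  57  57  49  47  37  41  34  35  33  35  32  40]
 [181 167 155 144 125 104  93  80  66  59  48  45  44  54  68  72  60  52]
 [192 189 187 176 167 150 134 121 102  88  69  58  72 100 125 129 118  98]
 [199 192 193 193 184 187 179 165 148 127 104  89 110 143 173 180 172 164]
 [194 191 192 191 195 193 189 190 181 170 154 144 155 179 194 202 204 200]
 [182 190 191 192 192 196 193 189 191 192 203 192 195 202 211 211 212 201]]
```

```bash
python3 - <<'E'
from h import *
s=snapshot("top"); t=snapshot("side")
f=cv2.imread("pics/top0.png")[:,:,::-1]; g=cv2.imread("pics/side0.png")[:,:,::-1]
h=cv2.cvtColor(f,cv2.COLOR_RGB2HSV)
m=cv2.inRange(h,(15,90,100),(35,255,255)); b=blob(m,288,165,308,190); print("brass top",b[0],cv2.minAreaRect(b[3]))
# upsampled rects
def up(f,x0,y0,x1,y1,lo,hi,k=8):
    c=cv2.resize(f[y0:y1,x0:x1],None,fx=k,fy=k,interpolation=2); m=cv2.inRange(cv2.cvtColor(c,cv2.COLOR_RGB2HSV),lo,hi)
    q=max(cv2.findContours(m,0,1)[0],key=cv2.contourArea); r=cv2.minAreaRect(q); p=cv2.boxPoints(r)/k+[x0-.5+.5/k,y0-.5+.5/k]; return p,r,cv2.contourArea(q)/k/k
def yaw(p,z):
    w=np.array([ray(s,*q,z)[:2] for q in p]); e=[w[i]-w[i-1] for i in range(4)]
    print("ctr",w.mean(0).round(1),"sides",[np.linalg.norm(x).round(1) for x in e],"yaw mod90",[(np.arctan2(x[1],x[0])%(np.pi/2)).round(3) for x in e])
p,r,a=up(f,288,165,308,190,(15,60,170),(35,255,255)); print(p.round(1),a); yaw(p,110)
for v in (200,225): 
    p,r,a=up(f,400,245,425,272,(3,100,v),(22,255,255)); print(p.round(1),a); yaw(p,116)
print(g[203:228,297:318].max(axis=2)); print("hue");print(cv2.cvtColor(g,cv2.COLOR_RGB2HSV)[203:228,297:318,0])
u=np.array([.881,.473]);v=np.array([-.473,.881]);o=np.array([538.55,216.98])
for n,a,b,z in(("armFL",57,17,80),("armFR",57,-17,80),("colBL",124,28,81),("colBR",124,-28,81),("colFL",98,28,81)): print(n,proj(s,(*(o+a*u+b*v),z)).round(1),proj(t,(*(o+a*u+b*v),z)).round(1))
for z in(108,110,112): print(z,proj(t,(*(o+75*u),z)).round(2),proj(s,(*(o+75*u),z)).round(2))
E
```

```text
brass top [298.21428571 178.83333333] ((297.8999938964844, 178.3000030517578), (7.589465618133545, 7.589465618133545), 18.434947967529297)
[[292.  178.4]
 [296.5 171.4]
 [303.3 175.8]
 [298.8 182.8]] 59.859375
ctr [602.6 253.3] sides [np.float64(19.3), np.float64(19.8), np.float64(19.3), np.float64(19.8)] yaw mod90 [np.float64(1.019), np.float64(1.035), np.float64(1.018), np.float64(1.033)]
[[405.1 261.8]
 [410.1 249.6]
 [421.7 254.3]
 [416.7 266.6]] 133.4453125
ctr [419. -21.] sides [np.float64(28.8), np.float64(30.7), np.float64(28.9), np.float64(30.6)] yaw mod90 [np.float64(1.208), np.float64(1.186), np.float64(1.207), np.float64(1.182)]
[[405.4 261.9]
 [410.4 249.7]
 [421.7 254.3]
 [416.7 266.5]] 127.8203125
ctr [418.9 -21.4] sides [np.float64(28.0), np.float64(30.6), np.float64(28.1), np.float64(30.5)] yaw mod90 [np.float64(1.208), np.float64(1.185), np.float64(1.207), np.float64(1.182)]
[[ 47  51  72  94  98  95  90  88  86  84  79  78  78  74  76 108 144 156
  159 162 167]
 [ 87  84  88 100  99  95  92  90  87  84  92 110 110  90  86 106 140 154
  161 162 166]
 [101  94  91  9
[... 3839 characters left out ...]
06 106 106 107 106 106 106 106 106 106 107 107 107
  106 107 110]
 [106 106 107 106 106 106 107 107 106 106 106 106 106 106 106 106 106 107
  107 106 105]
 [105 106 107 107 106 107 107 106 106 106 106 107 106 107 106 106 107 107
  108 105  23]
 [106 106 106 106 106 106 107 107 106 107 107 106 106 106 107 108 130  12
   23  22  23]
 [106 106 107 106 107 106 106 107 107 111 108 106 106 108  24  21  22  23
   24  26  28]]
armFL [295.6 188. ] [317.9 218.4]
armFR [308.1 181.8] [312.2 213.8]
colBL [279.4 165.7] [295.8 223.7]
colBR [299.9 155.6] [287.2 215.8]
colFL [284.1 175.1] [305.3 222.1]
108 [308.97 207.08] [298.04 176.41]
110 [308.98 206.36] [298.   176.26]
112 [309.   205.63] [297.96 176.12]
```

drive_tool --motion '[[[-0.1,-0.1,0],[0,0,0.25]],[[-0.23,-0.22,0],[0,0,0.5]],[[-0.23,-0.22,0],[0,0,0.75]],[[-0.23,-0.22,0],[0,0,0.75]]]' --claw 0.55

```text
time_s: 38.4
ee_pos: [419.9, -15.7, 166.6]
tcp_rot: [-0.001, 0.343, 0.939, 0.001]
force: [0.2, -0.6, 0.5]
gripper_width: 46.8
grasp_force: 0.0
```

drive_tool --motion '[[[0,0,0],[0,0,0.25]],[[0,0,0],[0,0,0.5]],[[0,0,0],[0,0,0.69]],[[0,0,0],[0,0,0.69]],[[0,0,0],[0,0,0.69]]]'

```text
time_s: 38.9
ee_pos: [420.1, -16.0, 166.6]
tcp_rot: [-0.001, 0.179, 0.984, 0.0]
force: [-0.6, 0.3, -0.1]
gripper_width: 47.0
grasp_force: 0.0
```

```bash
python3 g.py
```

```text
pos [420.1 -16.  166.6] toolz [-0.001  0.001 -1.   ] y line 1.211 toolx [-0.94  0.35  0.  ] F [-0.6  0.3 -0.1] grip 0 47.0 q [ 0.44  0.61 -0.79  2.18  0.74  0.64  0.32] t 38.9
```

drive_tool --motion '[[[0,-0.05,0],[0,0,0.28]],[[0,-0.05,0],[0,0,0.56]],[[0,-0.05,0],[0,0,0.8]],[[0,-0.05,0],[0,0,0.8]]]'

```text
time_s: 39.3
ee_pos: [419.8, -21.5, 166.5]
tcp_rot: [-0.001, -0.021, 1.0, 0.0]
force: [-0.5, 0.0, -0.3]
gripper_width: 47.2
grasp_force: 0.0
```

drive_tool --motion '[[[0,0,0],[0,0,0.28]],[[0,0,0],[0,0,0.56]],[[0,0,0],[0,0,0.8]],[[0,0,0],[0,0,0.8]]]'

```text
time_s: 39.7
ee_pos: [419.7, -21.6, 166.5]
tcp_rot: [-0.001, -0.218, 0.976, 0.0]
force: [1.0, 0.5, 0.2]
gripper_width: 47.1
grasp_force: 0.0
```

drive_tool --motion '[[[0,0,0],[0,0,0.28]],[[0,0,0],[0,0,0.56]],[[0,0,0],[0,0,0.8]],[[0,0,0],[0,0,0.8]]]'

```text
time_s: 40.1
ee_pos: [419.6, -21.7, 166.5]
tcp_rot: [-0.001, -0.407, 0.913, -0.0]
force: [0.5, -0.7, 0.1]
gripper_width: 46.9
grasp_force: 0.0
```

drive_tool --motion '[[[0,0,0],[0,0,0.28]],[[0,0,0],[0,0,0.56]],[[0,0,0],[0,0,0.74]],[[0,0,0],[0,0,0.74]],[[0,0,0],[0,0,0.74]]]'

```text
time_s: 40.6
ee_pos: [419.6, -21.8, 166.6]
tcp_rot: [-0.001, -0.568, 0.823, -0.0]
force: [0.1, 0.1, -0.3]
gripper_width: 46.7
grasp_force: 0.0
```

```bash
python3 g.py
```

```text
pos [419.6 -21.8 166.6] toolz [-0.    -0.001 -1.   ] y line 2.778 toolx [-0.36 -0.93  0.  ] F [ 0.1  0.1 -0.3] grip 0 46.7 q [ 0.65  0.77 -1.2   2.17  0.96  0.91  1.62] t 40.6
```

Good, q7 = 1.62. Down onto the driver's grip.

drive_tool --motion '[[[0,0,-0.3],[0,0,0]],[[0,0,-0.5],[0,0,0]],[[0,0,-0.7],[0,0,0]],[[0,0,-0.9],[0,0,0]],[[0,0,-1],[0,0,0]]]'

```text
time_s: 41.1
ee_pos: [419.1, -22.1, 65.4]
tcp_rot: [-0.001, -0.568, 0.823, -0.0]
force: [-0.5, -0.5, -0.5]
gripper_width: 46.9
grasp_force: 0.0
```

drive_tool --motion '[[[0,0,-0.1],[0,0,0]],[[0,0,-0.15],[0,0,0]],[[0,0,-0.15],[0,0,0]],[[0,0,-0.15],[0,0,0]]]'

```text
time_s: 41.5
ee_pos: [419.9, -21.8, 51.9]
tcp_rot: [-0.0, -0.57, 0.822, -0.001]
force: [-0.7, 0.5, -1.6]
gripper_width: 47.2
grasp_force: 0.0
```

drive_tool --motion '[[[0,0,0],[0,0,0]],[[0,0,0],[0,0,0]],[[0,0,0],[0,0,0]],[[0,0,0],[0,0,0]],[[0,0,0],[0,0,0]],[[0,0,0],[0,0,0]]]' --claw 0

```text
time_s: 42.1
ee_pos: [420.0, -21.9, 51.9]
tcp_rot: [-0.0, -0.57, 0.822, -0.001]
force: [1.0, -0.6, 5.2]
gripper_width: 25.3
grasp_force: 61.1
```

```bash
python3 g.py
```

```text
pos [420.  -21.9  51.9] toolz [ 0.001 -0.001 -1.   ] y line 2.784 toolx [-0.35 -0.94  0.  ] F [ 1.  -0.6  5.2] grip 61 25.3 q [ 0.52  0.96 -1.01  2.27  1.35  0.79  1.31] t 42.1
```

drive_tool --motion '[[[0,0,0.2],[0,0,0]],[[0,0,0.6],[0,0,0]],[[0,0,1],[0,0,0]]]' --squeeze 80

```text
time_s: 42.4
ee_pos: [418.4, -21.9, 152.0]
tcp_rot: [-0.002, -0.57, 0.821, 0.001]
force: [1.8, -0.6, -1.8]
gripper_width: 25.3
grasp_force: 78.9
```

drive_tool --motion '[[[0.2,0.3,0.1],[0,0,-0.2]],[[0.4,0.6,0.2],[0,0,-0.37]],[[0.61,0.92,0.2],[0,0,-0.37]]]'

```text
time_s: 42.7
ee_pos: [481.5, 70.4, 172.6]
tcp_rot: [0.0, -0.49, 0.872, -0.001]
force: [0.1, 0.0, -2.3]
gripper_width: 24.8
grasp_force: 79.0
```

drive_tool --motion '[[[0.2,0.3,0],[0,0,-0.2]],[[0.4,0.6,0],[0,0,-0.37]],[[0.61,0.92,0],[0,0,-0.37]]]'

```text
time_s: 43.0
ee_pos: [541.7, 162.5, 170.9]
tcp_rot: [-0.002, -0.408, 0.913, -0.001]
force: [0.8, -0.3, -1.9]
gripper_width: 25.0
grasp_force: 78.9
```

drive_tool --motion '[[[0.2,0.3,0],[0,0,0]],[[0.4,0.6,0],[0,0,0]],[[0.61,0.91,0],[0,0,0]],[[0.61,0.91,0],[0,0,0]],[[0.61,0.91,0],[0,0,0]],[[0.61,0.91,0],[0,0,0]]]'

```text
time_s: 43.6
ee_pos: [601.9, 251.5, 170.7]
tcp_rot: [-0.002, -0.409, 0.912, -0.001]
force: [-0.5, 0.6, -1.6]
gripper_width: 25.2
grasp_force: 78.9
```

```bash
python3 - <<'E'
from g import *
rep(); s=snapshot("side"); f=s["frame"]
m=cv2.inRange(cv2.cvtColor(f,cv2.COLOR_RGB2HSV),(3,150,120),(16,255,255)); p=blob(m,290,160,335,205); print("orange side",p[:3])
for z in(152+32,152): print(proj(s,(603.7,253,z)))
E
```

```text
pos [601.9 251.5 170.7] toolz [-0.002 -0.003 -1.   ] y line 2.414 toolx [-0.67 -0.75  0.  ] F [-0.5  0.6 -1.6] grip 79 25.2 q [ 0.    0.94 -0.99  1.49  0.82  1.17  1.28] t 43.6
orange side (array([308.26246719, 170.11154856]), array([[304., 160.],
       [317., 160.],
       [317., 179.],
       [304., 179.]], dtype=float32), 127.0)
[309.85521197 178.87877074]
[309.62623409 190.97236749]
```

drive_tool --motion '[[[0.02,0.015,-0.15],[0,0,0]],[[0.02,0.015,-0.3],[0,0,0]],[[0.02,0.015,-0.36],[0,0,0]],[[0.02,0.015,-0.36],[0,0,0]],[[0.02,0.015,-0.36],[0,0,0]]]'

```text
time_s: 44.15
ee_pos: [604.5, 254.7, 135.4]
tcp_rot: [-0.001, -0.409, 0.912, -0.0]
force: [0.6, 0.9, 0.1]
gripper_width: 24.9
grasp_force: 78.9
```

drive_tool --motion '[[[0,0,-0.02],[0,0,0]],[[0,0,-0.04],[0,0,0]],[[0,0,-0.06],[0,0,0]],[[0,0,-0.08],[0,0,0]],[[0,0,-0.08],[0,0,0]]]'

```text
time_s: 44.65
ee_pos: [605.0, 254.9, 129.0]
tcp_rot: [0.0, -0.409, 0.913, -0.0]
force: [-1.2, -2.1, 6.6]
gripper_width: 24.6
grasp_force: 80.3
```

```bash
python3 - <<'E'
from g import *
rep(); s=snapshot("side"); f=s["frame"]
h=cv2.cvtColor(f,cv2.COLOR_RGB2HSV); print(h[186:220,296:322,2]); print("hue"); print(h[200:220,296:322,0])
E
```

```text
pos [605.  254.9 129. ] toolz [ 0.001 -0.001 -1.   ] y line 2.414 toolx [-0.67 -0.75  0.  ] F [-1.2 -2.1  6.6] grip 80 24.6 q [-0.01  0.99 -0.97  1.51  0.87  1.11  1.25] t 44.6
[[185 155 152 136 106 108 113 133 173 176 176 177 180 161 121 125 112  76
   40  35  34  31  69 178 245 249]
 [150 133 153 142 116 114 114 134 172 176 177 178 181 161 122 126 111  69
   39  37  33  32  66 161 227 232]
 [161 166 163 139 120 115 119 141 173 174 176 178 181 161 120 125 110  69
   40  35  35  32  66 123 160 167]
 [237 230 201 157 117  99 113 145 173 174 175 178 182 161 119 125 110  68
   36  34  33  37  72 108 124 123]
 [246 240 217 169 113  84 107 149 173 174 174 179 182 160 118 125 111  71
   40  38  51  78 103 117 122 119]
 [218 195 178 147  96  80 106 152 174 176 176 178 181 161 122 125 120  98
   75  76  94 108 119 121 121 118]
 [170 148 139 120  82  77 107 153 174 174 175 177 182 176 142 118 121 116
  108 110 113 117 119 119 118 118]
 [158 150 141 127  99  78 101 147 174 175 176 177 184 185 166 135 132 140
  141 128 109 113 115 113 114 116]
 [165 160 150 135 107  79  88 125 159 173 176 178 1
[... 4268 characters left out ...]
20  23  28
   30  26  25  26  23  23  23  24]
 [  4  15  20  21  23  22  22  22  23  24  24  35  30  35  60  30  22  24
   26  26  25  24  23  24  25  23]
 [110   6  21  22  25  23  22  22  22  23  26  30  40  36  50  42  25  24
   25  28  26  26  28  24  22  22]
 [107 108  25  21  23 110 110 112  20  23  36  36  30  35  30  38  30  38
   26  24  25  28  28  24  25  24]
 [106 106 108 109 107 107 107 107 109  95  42  30  23  25  30  45  75 107
  108 109  33  25  25  25  25  24]
 [106 107 107 107 106 106 106 107 107 107 107 101 103 107 104 106 108 108
  107 108 107  30  25  24  24  23]
 [107 107 107 107 107 106 106 106 106 106 107 107 108 107 107 106 107 107
  107 106 107 101  23  22  22  22]]
```

drive_tool --motion '[[[0,0,0.01],[0,0,0]],[[-0.01,-0.015,0],[0,0,0]],[[-0.01,-0.015,-0.01],[0,0,-0.1]],[[-0.01,-0.015,-0.02],[0,0,-0.2]],[[-0.01,-0.015,-0.02],[0,0,-0.2]]]'

```text
time_s: 45.2
ee_pos: [605.1, 254.6, 128.4]
tcp_rot: [0.002, -0.362, 0.932, 0.0]
force: [-0.8, -0.9, 12.5]
gripper_width: 25.0
grasp_force: 80.8
```

drive_tool --motion '[[[0,0,0],[0,0,0.2]],[[0,0,0],[0,0,0.3]],[[0,0,0],[0,0,0.4]],[[0,0,0],[0,0,0.4]]]'

```text
time_s: 45.6
ee_pos: [603.4, 252.7, 124.9]
tcp_rot: [-0.001, -0.454, 0.891, -0.0]
force: [0.4, 0.1, -1.4]
gripper_width: 25.2
grasp_force: 79.0
```

drive_tool --motion '[[[0,0,-0.02],[0,0,0]],[[0,0,-0.04],[0,0,0]],[[0,0,-0.06],[0,0,0]],[[0,0,-0.07],[0,0,0]],[[0,0,-0.07],[0,0,0]]]'

```text
time_s: 46.1
ee_pos: [603.5, 253.0, 118.3]
tcp_rot: [-0.001, -0.454, 0.891, -0.0]
force: [0.1, -0.9, -1.5]
gripper_width: 25.1
grasp_force: 79.0
```

```bash
python3 g.py
```

```text
pos [603.5 253.  118.3] toolz [-0.001 -0.001 -1.   ] y line 2.514 toolx [-0.59 -0.81  0.  ] F [ 0.1 -0.9 -1.5] grip 79 25.1 q [-0.    1.01 -0.98  1.53  0.9   1.11  1.33] t 46.1
```

drive_tool --motion '[[[0,0,0],[0,0,-0.25]],[[0,0,0],[0,0,-0.5]],[[0,0,-0.005],[0,0,-0.75]],[[0,0,-0.007],[0,0,-1]],[[0,0,-0.007],[0,0,-1]]]'

```text
time_s: 46.6
ee_pos: [604.6, 253.0, 118.2]
tcp_rot: [0.0, -0.219, 0.976, -0.001]
force: [2.2, 0.7, -2.3]
gripper_width: 25.4
grasp_force: 78.7
```

drive_tool --motion '[[[0,0,0],[0,0,-0.25]],[[0,0,0],[0,0,-0.5]],[[0,0,-0.005],[0,0,-0.75]],[[0,0,-0.008],[0,0,-1]],[[0,0,-0.008],[0,0,-1]]]'

```text
time_s: 47.1
ee_pos: [604.6, 253.1, 117.4]
tcp_rot: [0.0, 0.027, 1.0, -0.0]
force: [3.0, 0.3, -3.0]
gripper_width: 25.1
grasp_force: 78.8
```

drive_tool --motion '[[[0,0,0],[0,0,-0.25]],[[0,0,0],[0,0,-0.5]],[[0,0,-0.005],[0,0,-0.75]],[[0,0,-0.008],[0,0,-1]],[[0,0,-0.008],[0,0,-1]]]'

```text
time_s: 47.6
ee_pos: [604.7, 253.2, 116.6]
tcp_rot: [0.0, 0.273, 0.962, 0.0]
force: [4.1, 1.2, -2.2]
gripper_width: 25.2
grasp_force: 78.9
```

```bash
python3 g.py; python3 -c "
from station import *
print(sense()['ft_torque'])"
```

```text
pos [604.7 253.2 116.6] toolz [ 0.001  0.001 -1.   ] y line 1.018 toolx [-0.85  0.53 -0.  ] F [ 4.1  1.2 -2.2] grip 79 25.2 q [-0.14  0.91 -0.64  1.53  0.64  0.92  0.02] t 47.6
[-0.0167317  -1.00646437 -0.0054976 ]
```

drive_tool --motion '[[[0,0,0],[0,0,-0.25]],[[0,0,0],[0,0,-0.5]],[[0,0,-0.005],[0,0,-0.75]],[[0,0,-0.008],[0,0,-1]],[[0,0,-0.008],[0,0,-1]]]'

```text
time_s: 48.1
ee_pos: [604.8, 253.2, 115.8]
tcp_rot: [0.0, 0.502, 0.865, 0.001]
force: [4.5, 0.2, -2.3]
gripper_width: 25.2
grasp_force: 79.1
```

drive_tool --motion '[[[0,0,0],[0,0,-0.25]],[[0,0,0],[0,0,-0.5]],[[0,0,-0.005],[0,0,-0.75]],[[0,0,-0.008],[0,0,-1]],[[0,0,-0.008],[0,0,-1]]]'

```text
time_s: 48.6
ee_pos: [604.9, 253.0, 115.0]
tcp_rot: [0.0, 0.701, 0.714, 0.001]
force: [4.8, -0.5, -1.1]
gripper_width: 25.3
grasp_force: 79.1
```

drive_tool --motion '[[[0,0,0],[0,0,-0.25]],[[0,0,0],[0,0,-0.5]],[[0,0,-0.005],[0,0,-0.75]],[[0,0,-0.008],[0,0,-1]],[[0,0,-0.008],[0,0,-1]]]'

```text
time_s: 49.1
ee_pos: [604.9, 252.9, 114.2]
tcp_rot: [0.0, 0.855, 0.518, 0.001]
force: [5.5, -0.2, -0.4]
gripper_width: 25.5
grasp_force: 79.2
```

drive_tool --motion '[[[0,0,0],[0,0,-0.25]],[[0,0,0],[0,0,-0.5]],[[0,0,-0.005],[0,0,-0.75]],[[0,0,-0.008],[0,0,-1]],[[0,0,-0.008],[0,0,-1]]]'

```text
time_s: 49.6
ee_pos: [604.8, 252.8, 113.3]
tcp_rot: [0.0, 0.957, 0.29, 0.001]
force: [5.3, -1.0, -0.7]
gripper_width: 24.8
grasp_force: 79.3
```

```bash
python3 g.py; python3 -c "
from station import *
print(sense()['ft_torque'])"
```

```text
pos [604.8 252.8 113.3] toolz [ 0.003  0.001 -1.   ] y line -0.982 toolx [0.83 0.56 0.  ] F [ 5.3 -1.  -0.7] grip 79 24.8 q [-0.41  0.84 -0.11  1.55  0.12  0.75 -1.55] t 49.6
[-0.38860431 -1.24388016  0.08919063]
```

drive_tool --motion '[[[0.013,0,0],[0,0,0]],[[0.013,0,-0.01],[0,0,0]],[[0.013,0,-0.01],[0,0,0.08]]]'

```text
time_s: 49.9
ee_pos: [604.7, 252.8, 111.9]
tcp_rot: [-0.0, 0.951, 0.309, 0.0]
force: [3.0, -1.3, -1.0]
gripper_width: 25.0
grasp_force: 79.3
```

drive_tool --motion '[[[0,0,0],[0,0,0]],[[0,0,0],[0,0,0]],[[0,0,0],[0,0,0]],[[0,0,0],[0,0,0]],[[0,0,0],[0,0,0.25]],[[0,0,0],[0,0,0.5]],[[0,0,0],[0,0,0.75]],[[0,0,0],[0,0,1]],[[0,0,0],[0,0,1]]]' --claw 0.62

```text
time_s: 50.8
ee_pos: [604.7, 253.1, 112.0]
tcp_rot: [-0.001, 0.846, 0.533, 0.0]
force: [0.7, 1.1, -0.5]
gripper_width: 53.2
grasp_force: 0.0
```

drive_tool --motion '[[[0,0,0],[0,0,0.25]],[[0,0,0],[0,0,0.5]],[[0,0,0],[0,0,0.75]],[[0,0,0],[0,0,1]],[[0,0,0],[0,0,1]]]'

```text
time_s: 51.3
ee_pos: [604.8, 253.0, 111.9]
tcp_rot: [-0.001, 0.689, 0.725, 0.0]
force: [-0.7, 0.1, -0.9]
gripper_width: 53.0
grasp_force: 0.0
```

drive_tool --motion '[[[0,0,0],[0,0,0.25]],[[0,0,0],[0,0,0.5]],[[0,0,0],[0,0,0.75]],[[0,0,0],[0,0,1]],[[0,0,0],[0,0,1]]]'

```text
time_s: 51.8
ee_pos: [604.8, 253.0, 111.9]
tcp_rot: [-0.001, 0.489, 0.873, 0.0]
force: [-0.3, -0.3, -0.8]
gripper_width: 52.9
grasp_force: 0.0
```

```bash
python3 - <<'E'
from g import *
rep(); t=snapshot("side"); h=cv2.cvtColor(t["frame"],cv2.COLOR_RGB2HSV)
print(h[178:222,298:320,2])
E
```

```text
pos [604.8 253.  111.9] toolz [-0.002  0.001 -1.   ] y line 0.55 toolx [-0.52  0.85  0.  ] F [-0.3 -0.3 -0.8] grip 0 52.9 q [-0.19  0.89 -0.53  1.54  0.54  0.87 -0.37] t 51.8
[[ 41  40  40  35  46  93 141 158 147 135 126 116 105 100 103 106 107 109
  108  91  55  31]
 [ 39  39  35  42  79 116 139 151 135 113 108 105 100 100 100 101 104 105
   97  71  43  32]
 [ 43  38  36  43  92 121 115 122 110  92  98 109 112 111 102  98  98  98
   84  46  27  29]
 [ 44  41  41  49  96 116 102 112 118 118 124 134 135 135 127 115 103  95
   82  41  27  29]
 [ 40  40  42  82 121 133 139 141 140 142 161 181 184 184 182 180 159 120
   83  40  27  27]
 [ 38  37  50  96 123 131 154 154 153 168 194 210 212 213 213 212 199 160
   98  38  29  25]
 [ 40  59  82 100  96 113 151 156 163 187 210 211 208 206 201 199 193 171
  110  39  27  26]
 [ 46  81 113 108  83 114 151 155 163 184 198 198 192 188 185 183 183 166
  111  38  27  25]
 [ 48  90 126 114  87 121 152 153 161 177 188 188 185 183 181 182 181 163
  109  37  28  25]
 [ 47  93 127 114  85 121 151 153 160 178 190 188 183 183 182 182 181 164
  108  39  29 
[... 2467 characters left out ...]
3  62  64  66  69  97 123 125
  128 142 156 159]
 [183 231 237 232 215 203 171 108  61  62  65  68  71  69  64 106 141 148
  151 152 151 154]
 [154 185 175 164 142 134 110  62  55  67  70  71  74  64  54  75 102 123
  139 143 145 147]
 [176 172 172 172 160 137  85  54  54  59  61  62  61  55  51  60  70  77
   98 108 111 112]
 [200 181 152 150 150 133 102  86  71  59  56  58  63  65  75  91  95  96
   83  71  77  76]
 [154 135 105 105 107 107 104 104  97  85  75  84  97 100 103 110 110 109
   99  71  72  72]
 [ 85  82  83  95 100 103 109 111 111 106  97  98 110 109 108 105 104 101
   94  68  69  70]
 [ 68  70  79  97 106 109 108 109 111 107 102  97 102 101 100  97  98  97
   87  60  66  64]]
```

drive_tool --motion '[[[0,0,0],[0,0,0.16]],[[0,0,0],[0,0,0.16]],[[0,0,0],[0,0,0.16]]]'

```text
time_s: 52.15
ee_pos: [604.9, 253.1, 112.1]
tcp_rot: [-0.001, 0.453, 0.891, 0.0]
force: [-0.4, 0.4, -0.3]
gripper_width: 52.9
grasp_force: 0.0
```

drive_tool --motion '[[[0,0,0],[0,0,0]],[[0,0,0],[0,0,0]],[[0,0,0],[0,0,0]],[[0,0,0],[0,0,0]],[[0,0,0],[0,0,0]],[[0,0,0],[0,0,0]]]' --claw 0

```text
time_s: 52.75
ee_pos: [604.9, 253.1, 112.2]
tcp_rot: [-0.001, 0.452, 0.892, 0.0]
force: [-1.9, -0.1, 2.1]
gripper_width: 25.2
grasp_force: 78.2
```

drive_tool --motion '[[[0,0,0],[0,0,-0.25]],[[0,0,0],[0,0,-0.5]],[[0,0,-0.004],[0,0,-0.75]],[[0,0,-0.006],[0,0,-1]],[[0,0,-0.006],[0,0,-1]]]'

```text
time_s: 53.25
ee_pos: [605.4, 253.1, 111.6]
tcp_rot: [-0.0, 0.658, 0.753, 0.001]
force: [0.0, 0.6, 1.0]
gripper_width: 25.2
grasp_force: 78.3
```

drive_tool --motion '[[[0,0,0],[0,0,-0.25]],[[0,0,0],[0,0,-0.5]],[[0,0,-0.004],[0,0,-0.75]],[[0,0,-0.008],[0,0,-1]],[[0,0,-0.008],[0,0,-1]]]'

```text
time_s: 53.75
ee_pos: [605.4, 253.1, 110.8]
tcp_rot: [-0.0, 0.823, 0.568, 0.001]
force: [0.5, -0.6, 2.3]
gripper_width: 25.4
grasp_force: 78.6
```

drive_tool --motion '[[[0,0,0],[0,0,-0.25]],[[0,0,0],[0,0,-0.5]],[[0,0,-0.004],[0,0,-0.75]],[[0,0,-0.008],[0,0,-1]],[[0,0,-0.008],[0,0,-1]]]'

```text
time_s: 54.25
ee_pos: [605.5, 252.9, 110.0]
tcp_rot: [0.0, 0.938, 0.347, 0.001]
force: [0.9, -1.3, 2.2]
gripper_width: 24.9
grasp_force: 78.6
```

```bash
python3 - <<'E'
from g import *
st,_=rep(); print(st["ft_torque"]); t=snapshot("side")
print(t["frame"].max(axis=2)[222:242,302:326])
E
```

```text
pos [605.5 252.9 110. ] toolz [ 0.002  0.001 -1.   ] y line -0.862 toolx [0.76 0.65 0.  ] F [ 0.9 -1.3  2.2] grip 79 24.9 q [-0.39  0.85 -0.15  1.55  0.16  0.75 -1.47] t 54.2
[-0.17650381 -0.29658793  0.01115697]
[[192 177 144 115 108  99  98  96  97  95  94  96  95  94  85  59  62  64
   62  64  63  62  62  62]
 [152 140 117  96  98  97  95  96  94  93  93  92  93  95  86  59  60  62
   61  62  61  60  59  58]
 [111 104  98  91  95  94  92  94  95  93  94  93  92  93  83  56  61  63
   61  61  60  60  57  55]
 [ 99  99  96  92  93  93  92  92  92  90  89  86  81  74  63  56  61  61
   62  67  70  77  87  95]
 [100  98  93  89  90  90  88  90  84  75  66  60  52  55  62  73  78  83
   95 121 139 169 216 235]
 [100  98  88  84  98 106 109 110  94  68  59  67  77  93 118 144 162 172
  190 213 221 237 253 254]
 [101  99  97 116 120 125 130 127 103  63  63 109 170 205 205 181 159 167
  209 236 238 246 252 252]
 [ 99  99 103 121  89  89  98  97  74  48  63 108 178 227 236 215 178 192
  223 237 242 250 251 251]
 [ 99  99  98  96  57  38  49  50  37  54  74  90 134 181 224 233 227 231
  235
[... 433 characters left out ...]
97 101 129 159 161 166 175 175 175 175 173 173 180 191 199 208 212
  203 190 177 166 171 193]
 [ 98  96 103 141 182 189 183 176 180 185 186 181 173 168 171 168 169 179
  168 156 153 162 171 172]
 [ 98  95 101 139 219 246 226 181 172 174 174 172 165 160 160 159 164 177
  177 174 168 163 166 165]
 [ 96  95 102 129 195 231 209 174 164 163 161 160 161 160 160 155 157 170
  171 167 163 158 160 160]
 [ 96  95 108 133 154 173 169 164 162 161 160 159 160 160 160 154 151 159
  162 161 153 148 152 155]
 [ 96  97 112 139 152 165 164 163 162 160 159 159 158 161 161 154 145 149
  155 156 149 145 147 151]
 [ 96  97 112 140 152 164 164 162 159 159 158 158 159 161 160 154 143 147
  151 152 151 149 149 149]]
```

drive_tool --motion '[[[0,0,0],[0,0,-0.25]],[[0,0,-0.004],[0,0,-0.5]],[[0,0,-0.006],[0,0,-0.75]],[[0,0,-0.008],[0,0,-1]],[[0,0,-0.008],[0,0,-1]]]'

```text
time_s: 54.8
ee_pos: [605.4, 252.8, 109.2]
tcp_rot: [0.0, 0.995, 0.104, 0.001]
force: [0.9, -0.6, 3.7]
gripper_width: 25.2
grasp_force: 78.7
```

drive_tool --motion '[[[0,0,0],[0,0,-0.2]],[[0,0,-0.003],[0,0,-0.34]],[[0,0,-0.003],[0,0,-0.34]],[[0,0,-0.003],[0,0,-0.34]],[[0,0,-0.003],[0,0,-0.34]],[[0,0,-0.003],[0,0,-0.34]],[[0,0,-0.003],[0,0,-0.34]]]'

```text
time_s: 55.5
ee_pos: [605.3, 252.8, 109.0]
tcp_rot: [-0.0, 1.0, 0.018, 0.001]
force: [1.4, -1.9, 3.3]
gripper_width: 25.2
grasp_force: 78.9
```

```bash
python3 - <<'E'
from g import *
st,_=rep(); print(st["ft_torque"]); t=snapshot("side")
print(t["frame"].max(axis=2)[222:240,302:322])
for z in(34,32.7,46,37): print(z,proj(t,(604,253,z)),proj(t,(604,260,z)))
E
```

```text
pos [605.3 252.8 109. ] toolz [ 0.002  0.    -1.   ] y line -1.535 toolx [1.   0.04 0.  ] F [ 1.4 -1.9  3.3] grip 79 25.2 q [-0.49  0.85  0.04  1.56 -0.04  0.73 -1.96] t 55.5
[-0.49137942 -0.54983912  0.08938321]
[[190 177 143 113 108 100  96  96  96  95  95  94  94  94  86  58  61  62
   63  63]
 [152 139 116  96  98  96  96  94  95  93  92  93  93  94  86  58  61  62
   63  63]
 [109 104  96  93  94  94  93  94  94  93  92  92  92  91  82  56  61  61
   61  61]
 [ 99  97  95  92  93  92  92  92  92  90  88  86  80  72  63  56  61  60
   62  66]
 [100  98  94  88  90  89  89  90  82  73  65  59  51  54  63  72  78  81
   96 120]
 [ 99  98  89  83  98 105 109 108  94  66  59  65  77  93 117 143 161 171
  189 211]
 [100  98  96 115 118 123 128 126 102  64  63 109 170 203 203 180 158 166
  207 235]
 [ 99  98 105 123  93  88  97 101  78  50  62 108 176 227 235 213 177 190
  223 236]
 [ 99 100 120 143 100  48  49  55  44  54  73  90 134 180 223 233 227 230
  236 237]
 [ 98 100 113 123  91  35  21  27  37  78 100  90 105 134 171 218 236 242
  248 248]
 [101  98 102 104  92  53  30  34  61
[... 181 characters left out ...]
4 163 170 157 150 150 152
  156 165]
 [ 97  97 101 128 159 160 165 174 175 174 174 172 172 179 179 165 154 171
  180 164]
 [ 97  97 101 140 181 188 182 176 178 185 186 179 173 168 172 164 161 178
  183 172]
 [ 97  95  99 139 218 246 226 181 171 173 175 171 164 160 160 158 164 177
  178 175]
 [ 96  94 101 130 194 231 208 173 164 163 161 159 159 160 160 155 158 168
  168 166]
 [ 97  95 107 133 153 172 169 163 162 161 159 158 157 159 160 153 150 158
  160 161]]
34 [308.71005615 233.35101338] [308.57183597 234.4778676 ]
32.7 [308.70161303 233.79952462] [308.56339977 234.92869897]
46 [308.78833687 229.19262522] [308.65005463 230.29785272]
37 [308.72956802 232.31451397] [308.591332   233.43599714]
```

drive_tool --motion '[[[0,0,0.01],[0,0,0.1]],[[0,0,0.02],[0,0,0.16]],[[0,0,0.04],[0,0,0.16]],[[0,0,0.08],[0,0,0.16]],[[0,0,0.15],[0,0,0.16]],[[0,0,0.3],[0,0,0.16]],[[0,0,0.6],[0,0,0.16]],[[0,0,0.7],[0,0,0.16]]]'

```text
time_s: 56.35
ee_pos: [605.9, 254.4, 182.7]
tcp_rot: [-0.001, 0.998, 0.057, 0.003]
force: [0.7, 0.8, -1.2]
gripper_width: 25.3
grasp_force: 79.0
```

drive_tool --motion '[[[-0.2,-0.3,0],[0,0,0.2]],[[-0.4,-0.6,0],[0,0,0.4]],[[-0.61,-0.9,0],[0,0,0.6]]]'

```text
time_s: 56.65
ee_pos: [542.6, 162.4, 179.3]
tcp_rot: [-0.0, 0.978, 0.208, 0.0]
force: [0.4, -0.7, -2.0]
gripper_width: 25.0
grasp_force: 79.1
```

drive_tool --motion '[[[-0.2,-0.3,0],[0,0,0.2]],[[-0.4,-0.6,0],[0,0,0.4]],[[-0.61,-0.9,0],[0,0,0.6]]]'

```text
time_s: 56.95
ee_pos: [481.7, 72.2, 179.3]
tcp_rot: [-0.0, 0.936, 0.352, 0.001]
force: [0.2, -1.3, -1.5]
gripper_width: 25.1
grasp_force: 79.0
```

drive_tool --motion '[[[-0.2,-0.3,0],[0,0,0.2]],[[-0.4,-0.6,0],[0,0,0.4]],[[-0.63,-0.85,0],[0,0,0.6]],[[-0.63,-0.85,0],[0,0,0.6]],[[-0.63,-0.85,-0.3],[0,0,0.6]],[[-0.63,-0.85,-0.6],[0,0,0.6]],[[-0.63,-0.85,-0.6],[0,0,0.6]]]'

```text
time_s: 57.65
ee_pos: [418.3, -11.5, 117.0]
tcp_rot: [-0.001, 0.874, 0.486, -0.002]
force: [-1.0, -0.6, -1.1]
gripper_width: 25.2
grasp_force: 79.0
```

```bash
python3 - <<'E'
from g import *
rep(); t=snapshot("side"); s=snapshot("top"); print(t["frame"].max(axis=2)[226:237,302:322])
E
```

```text
pos [418.3 -11.5 117. ] toolz [-0.005  0.001 -1.   ] y line -0.556 toolx [ 0.53  0.85 -0.  ] F [-1.  -0.6 -1.1] grip 79 25.2 q [ 0.04  0.62 -0.18  2.25  0.36  0.3  -1.01] t 57.6
[[ 97  98  92  86  89  86  88  87  83  73  65  60  58  62  71  84  88  94
  111 142]
 [ 97  97  89  81  96 103 106 108  94  71  67  76  88 107 135 162 183 200
  222 240]
 [ 98  98  95 113 116 121 126 124 101  68  72 126 197 235 233 207 181 194
  234 253]
 [ 97  97 102 122  93  88  96  99  77  54  73 124 203 247 253 238 208 221
  244 251]
 [ 97  99 117 141 100  47  47  53  43  57  80  98 148 205 243 251 246 248
  250 250]
 [ 98  99 113 121  91  34  21  24  37  77 101  94 109 143 192 238 251 251
  250 250]
 [ 99  98  99 103  89  53  30  32  59  98 116 106  97 110 137 202 244 250
  251 251]
 [100  98 100 108 114  94  80  90 106 117 121 120 132 173 217 239 248 251
  252 253]
 [ 97  96  99 112 125 121 130 149 152 151 151 152 161 192 228 246 251 251
  251 253]
 [ 97  94 100 126 157 157 163 171 177 180 176 173 171 190 230 244 249 253
  254 254]
 [ 94  94 101 138 178 185 181 180 225 242 227 218 186 176 205 235 252 255
  255 255]]
```

drive_tool --motion '[[[0,0,-0.25],[0,0,0]],[[0,0,-0.45],[0,0,0]],[[0,0,-0.58],[0,0,0]],[[0.01,-0.01,-0.6],[0,0,0]],[[0.01,-0.01,-0.6],[0,0,0]]]'

```text
time_s: 58.25
ee_pos: [422.0, -12.8, 59.7]
tcp_rot: [0.0, 0.874, 0.486, 0.001]
force: [-0.5, -0.9, -1.5]
gripper_width: 25.0
grasp_force: 79.5
```

drive_tool --motion '[[[0,0,-0.015],[0,0,0]],[[0,0,-0.025],[0,0,0]],[[0,0,-0.03],[0,0,0]],[[0,0,-0.03],[0,0,0]]]'

```text
time_s: 58.65
ee_pos: [421.1, -12.9, 56.0]
tcp_rot: [-0.0, 0.874, 0.486, 0.001]
force: [0.4, 0.5, -2.1]
gripper_width: 24.9
grasp_force: 79.5
```

```bash
python3 g.py
```

```text
pos [421.1 -12.9  56. ] toolz [ 0.001  0.001 -1.   ] y line -0.556 toolx [0.53 0.85 0.  ] F [ 0.4  0.5 -2.1] grip 79 24.9 q [-0.04  0.76 -0.06  2.29  0.42  0.1  -1.06] t 58.6
```

drive_tool --motion '[[[-0.01,0,-0.01],[0,0,0]],[[-0.01,0,-0.02],[0,0,0]],[[-0.01,0,-0.025],[0,0,0]],[[-0.01,0,-0.025],[0,0,0]]]'

```text
time_s: 59.05
ee_pos: [419.9, -12.9, 53.2]
tcp_rot: [-0.0, 0.874, 0.486, 0.0]
force: [-0.1, 0.9, -0.6]
gripper_width: 25.3
grasp_force: 79.5
```

drive_tool --motion '[[[0,0,-0.01],[0,0,0]],[[0,0,-0.015],[0,0,0]],[[0,0,-0.015],[0,0,0]]]'

```text
time_s: 59.35
ee_pos: [419.9, -12.9, 52.8]
tcp_rot: [-0.0, 0.874, 0.486, 0.001]
force: [-1.2, 0.4, 14.3]
gripper_width: 24.9
grasp_force: 81.7
```

drive_tool --motion '[[[0,0,0.01],[0,0,0]],[[0,0,0.01],[0,0,0]],[[0,0,0.01],[0,0,0]],[[0,0,0.01],[0,0,0]],[[0,0,0.2],[0,0,0]],[[0,0,0.5],[0,0,0]],[[0,0,0.8],[0,0,0]],[[0,0,1],[0,0,0]],[[0,0,1],[0,0,0]]]' --claw 0.55

```text
time_s: 60.25
ee_pos: [421.4, -13.0, 153.8]
tcp_rot: [0.001, 0.874, 0.486, 0.003]
force: [0.7, -0.7, -0.6]
gripper_width: 47.1
grasp_force: 0.0
```

drive_tool --motion '[[[0.2,0.3,0],[0,0,0.2]],[[0.3,0.6,0],[0,0,0.45]],[[0.38,0.85,0],[0,0,0.7]]]'

```text
time_s: 60.55
ee_pos: [458.3, 73.6, 151.0]
tcp_rot: [-0.001, 0.774, 0.633, 0.0]
force: [0.2, -0.6, 0.7]
gripper_width: 47.2
grasp_force: 0.0
```

```bash
python3 - <<'E'
from g import *
rep(); t=snapshot("side"); s=snapshot("top")
b=blob(yellow(t["frame"]),322,205,360,240); print("tab side",b[:3])
for p in ((533,215,54),(533,215,18)): print(proj(t,p))
m=cv2.inRange(cv2.cvtColor(t["frame"],cv2.COLOR_RGB2HSV),(3,150,120),(16,255,255)); p=blob(m,345,160,395,210); print("drv side",p[:3],proj(t,(420,-13,116)),proj(t,(420,-13,64)))
E
```

```text
pos [458.3  73.6 151. ] toolz [-0.     0.002 -1.   ] y line -0.201 toolx [0.2  0.98 0.  ] F [ 0.2 -0.6  0.7] grip 0 47.2 q [-0.03  0.6  -0.36  2.09  0.41  0.52 -0.89] t 60.5
tab side (array([335.30057803, 225.45857418]), array([[331., 219.],
       [340., 219.],
       [340., 233.],
       [331., 233.]], dtype=float32), 86.5)
[335.79624177 221.63047919]
[335.26008543 233.73811485]
drv side (array([371.11547619, 183.39166667]), array([[366., 175.],
       [376., 175.],
       [376., 192.],
       [366., 192.]], dtype=float32), 140.0) [371.3080453  176.65851772] [370.15170934 192.12831356]
```

drive_tool --motion '[[[0.15,0.3,0],[0,0,0.25]],[[0.3,0.6,0],[0,0,0.5]],[[0.37,0.7,0],[0,0,0.7]],[[0.37,0.7,0],[0,0,0.7]]]'

```text
time_s: 61.05
ee_pos: [495.1, 143.4, 150.8]
tcp_rot: [-0.001, 0.654, 0.756, 0.001]
force: [-0.6, -0.4, 0.5]
gripper_width: 46.8
grasp_force: 0.0
```

drive_tool --motion '[[[0.15,0.3,0],[0,0,0.25]],[[0.3,0.6,0],[0,0,0.5]],[[0.375,0.71,-0.1],[0,0,0.69]],[[0.375,0.71,-0.4],[0,0,0.69]],[[0.375,0.71,-0.6],[0,0,0.69]],[[0.375,0.71,-0.6],[0,0,0.69]]]'

```text
time_s: 61.65
ee_pos: [529.6, 209.2, 88.4]
tcp_rot: [-0.002, 0.516, 0.856, -0.004]
force: [-0.5, -0.4, 0.1]
gripper_width: 46.7
grasp_force: 0.0
```

```bash
python3 g.py
```

```text
pos [529.6 209.2  88.4] toolz [-0.008 -0.005 -1.   ] y line 0.485 toolx [-0.47  0.88 -0.  ] F [-0.5 -0.4  0.1] grip 0 46.7 q [-0.17  0.83 -0.5   1.82  0.61  0.66 -0.54] t 61.6
```

drive_tool --motion '[[[0,0,-0.2],[0,0,0]],[[0,0,-0.5],[0,0,0]],[[0,0,-0.7],[0,0,0]],[[0,0,-0.82],[0,0,0]],[[0,0,-0.82],[0,0,0]],[[0,0,-0.82],[0,0,0]]]'

```text
time_s: 62.25
ee_pos: [532.9, 212.9, 10.6]
tcp_rot: [-0.0, 0.515, 0.857, 0.001]
force: [-0.0, -0.4, 1.0]
gripper_width: 46.6
grasp_force: 0.0
```

drive_tool --motion '[[[0,0,0],[0,0,0]],[[0,0,0],[0,0,0]],[[0,0,0],[0,0,0]],[[0,0,0],[0,0,0]],[[0,0,0],[0,0,0]],[[0,0,0],[0,0,0]]]' --claw 0 --squeeze 60

```text
time_s: 62.85
ee_pos: [533.4, 213.6, 11.2]
tcp_rot: [0.0, 0.515, 0.857, 0.001]
force: [-0.0, -0.4, 5.8]
gripper_width: 20.5
grasp_force: 59.4
```

```bash
python3 g.py
```

```text
pos [533.4 213.6  11.2] toolz [ 0.001  0.002 -1.   ] y line 0.489 toolx [-0.47  0.88  0.  ] F [-0.  -0.4  5.8] grip 59 20.5 q [-0.23  0.94 -0.4   1.84  0.71  0.5  -0.63] t 62.9
```

drive_tool --motion '[[[-0.13,-0.07,0],[0,0,0]],[[-0.3,-0.16,0],[0,0,0]],[[-0.45,-0.24,0],[0,0,0]],[[-0.6,-0.32,0],[0,0,0]],[[-0.75,-0.4,0],[0,0,0]],[[-0.79,-0.43,0],[0,0,0]],[[-0.79,-0.43,0],[0,0,0]],[[-0.79,-0.43,0.1],[0,0,0]]]'

```text
time_s: 63.65
ee_pos: [453.1, 170.2, 19.8]
tcp_rot: [-0.001, 0.515, 0.857, -0.0]
force: [-0.4, 0.3, -0.6]
gripper_width: 20.6
grasp_force: 59.1
```

```bash
python3 - <<'E'
from g import *
rep(); t=snapshot("side"); print(t["frame"].max(axis=2)[222:242,300:322])
E
```

```text
pos [453.1 170.2  19.8] toolz [-0.001  0.    -1.   ] y line 0.49 toolx [-0.47  0.88  0.  ] F [-0.4  0.3 -0.6] grip 59 20.6 q [-0.3   0.86 -0.25  2.11  0.81  0.27 -0.77] t 63.6
[[166 183 190 177 143 112 111 106  99  96  96  95  94  93  95  94  85  61
   71  73  74  74]
 [164 158 151 139 118  94  98  98  94  94  94  92  93  92  93  93  86  62
   70  71  72  72]
 [123 116 110 104  97  92  96  92  93  94  93  93  92  93  91  91  82  59
   70  70  70  71]
 [101 101  99  99  95  92  94  92  92  92  92  90  89  85  80  73  65  66
   70  70  74  79]
 [ 99  99 100  98  94  87  91  89  88  89  84  74  67  61  59  64  72  84
   90  96 113 144]
 [ 99  99  98  99  88  83  97 106 108 110  95  73  68  76  91 109 138 164
  186 203 225 241]
 [ 99 100  98  99  97 116 119 124 129 127 108  80  75 127 201 237 235 212
  183 198 236 253]
 [100 100 100  99 103 120  91 101 113 109  87  67  72 124 205 249 254 240
  211 223 245 252]
 [100 101  98  98  93  85  51  54  71  64  49  52  69 101 149 208 245 252
  247 249 251 251]
 [100 100 100  99  82  55  38  26  29  25  27  50  67  80 108 144 194 240
  252 252 251
[... 236 characters left out ...]
8 210 223 235 247 253 253 252
  252 251 252 253]
 [ 99  98  97  99 128 185 212 224 227 229 234 239 238 242 249 252 252 251
  251 251 251 251]
 [ 97  97  95  99 149 224 240 239 239 237 237 237 237 238 242 249 252 251
  251 251 251 251]
 [ 97  95  96  97 147 224 239 238 238 237 238 238 237 238 238 242 250 252
  252 251 251 251]
 [ 98  97  95  98 149 226 239 238 238 239 239 226 188 185 184 189 227 251
  253 252 251 251]
 [ 97  97  96 100 167 235 228 190 186 186 186 161 118 115 111 116 166 237
  253 252 251 251]
 [ 97  96  96  97 135 186 163 120 113 115 116 112 119 133 134 132 145 192
  242 253 252 251]
 [ 98  96  96  95  99 117 125 123 120 133 134 135 142 151 150 150 149 154
  192 240 251 251]]
```

drive_tool --motion '[[[0,0,0.3],[0,0,0]],[[0,0,0.6],[0,0,0]],[[0,0,0.9],[0,0,0]],[[0,0,1],[0,0,0]]]'

```text
time_s: 64.1
ee_pos: [454.5, 170.5, 122.0]
tcp_rot: [0.0, 0.515, 0.857, 0.002]
force: [0.1, 0.2, -1.9]
gripper_width: 20.4
grasp_force: 59.4
```

drive_tool --motion '[[[0.1,-0.25,0.05],[0,0,0.25]],[[0.2,-0.5,0.1],[0,0,0.5]],[[0.3,-0.75,0.1],[0,0,0.73]]]'

```text
time_s: 64.4
ee_pos: [483.7, 94.0, 129.6]
tcp_rot: [-0.001, 0.348, 0.937, -0.0]
force: [0.5, -0.6, -2.2]
gripper_width: 20.6
grasp_force: 59.4
```

drive_tool --motion '[[[0,-0.25,0],[0,0,0.25]],[[0,-0.5,0],[0,0,0.5]],[[0.05,-0.77,0],[0,0,0.73]]]'

```text
time_s: 64.7
ee_pos: [487.3, 16.9, 128.9]
tcp_rot: [-0.002, 0.172, 0.985, -0.0]
force: [0.2, -0.1, -1.1]
gripper_width: 20.2
grasp_force: 59.4
```

drive_tool --motion '[[[0,-0.25,0],[0,0,0.25]],[[0,-0.5,0],[0,0,0.5]],[[0,-0.75,0],[0,0,0.73]],[[0,-0.75,0],[0,0,0.73]],[[0,-0.75,0],[0,0,0.73]],[[0,-0.75,0],[0,0,0.73]]]'

```text
time_s: 65.3
ee_pos: [488.4, -56.0, 129.5]
tcp_rot: [-0.001, -0.007, 1.0, 0.0]
force: [0.4, -0.2, -1.9]
gripper_width: 20.9
grasp_force: 59.5
```

```bash
python3 g.py
```

```text
pos [488.4 -56.  129.5] toolz [-0.002  0.001 -1.   ] y line 1.584 toolx [-1.   -0.01  0.  ] F [ 0.4 -0.2 -1.9] grip 59 20.9 q [ 0.53  0.78 -0.86  2.02  0.87  0.77  0.71] t 65.3
```

drive_tool --motion '[[[0.01,-0.02,-0.3],[0,0,0]],[[0.01,-0.02,-0.6],[0,0,0]],[[0.01,-0.02,-0.8],[0,0,0]],[[0.01,-0.02,-0.92],[0,0,0]],[[0.01,-0.02,-0.92],[0,0,0]],[[0.01,-0.02,-0.92],[0,0,0]]]'

```text
time_s: 65.9
ee_pos: [489.7, -57.8, 38.1]
tcp_rot: [-0.001, -0.007, 1.0, 0.0]
force: [0.4, -0.2, -0.9]
gripper_width: 20.3
grasp_force: 59.4
```

drive_tool --motion '[[[0,0,-0.01],[0,0,0]],[[0,0,-0.02],[0,0,0]],[[0,0,-0.03],[0,0,0]],[[0,0,-0.03],[0,0,0]]]'

```text
time_s: 66.3
ee_pos: [489.5, -59.0, 35.0]
tcp_rot: [-0.001, -0.006, 1.0, -0.0]
force: [-0.3, -1.2, -1.2]
gripper_width: 20.5
grasp_force: 59.5
```

drive_tool --motion '[[[0,0,-0.005],[0,0,0]],[[0,0,-0.015],[0,0,0]],[[0,0,-0.015],[0,0,0]]]'

```text
time_s: 66.6
ee_pos: [489.6, -59.0, 33.3]
tcp_rot: [-0.001, -0.006, 1.0, -0.0]
force: [1.0, -0.8, 0.5]
gripper_width: 20.5
grasp_force: 59.6
```

Now touch, release, go up and away, and look once (last picture).

drive_tool --motion '[[[0,0,-0.01],[0,0,0]],[[0,0,-0.01],[0,0,0]]]'

```text
time_s: 66.8
ee_pos: [489.6, -59.1, 33.2]
tcp_rot: [-0.0, -0.007, 1.0, -0.001]
force: [-1.7, -2.4, 8.5]
gripper_width: 20.7
grasp_force: 60.8
```

drive_tool --motion '[[[0,0,0],[0,0,0]],[[0,0,0],[0,0,0]],[[0,0,0],[0,0,0]],[[0,0,0],[0,0,0]],[[0,0,0.2],[0,0,0]],[[0,0,0.5],[0,0,0]],[[0,0,0.8],[0,0,0]],[[0,0,1],[0,0,0]],[[0,0,1],[0,0,0]]]' --claw 0.5

```text
time_s: 67.7
ee_pos: [491.2, -58.5, 134.5]
tcp_rot: [0.002, -0.006, 1.0, 0.0]
force: [0.9, 0.2, -0.1]
gripper_width: 43.0
grasp_force: 0.0
```

drive_tool --motion '[[[-0.05,0.4,0.2],[0,0,0]],[[-0.1,0.8,0.4],[0,0,0]],[[-0.1,1,0.4],[0,0,0]]]'

```text
time_s: 68.0
ee_pos: [479.9, 45.5, 174.0]
tcp_rot: [0.001, -0.009, 1.0, 0.001]
force: [-0.4, -0.7, -0.1]
gripper_width: 42.4
grasp_force: 0.0
```

drive_tool --motion '[[[0,0.4,0],[0,0,0]],[[0,0.8,0],[0,0,0]],[[0,1,0],[0,0,0]]]'

```text
time_s: 68.3
ee_pos: [478.8, 145.2, 171.9]
tcp_rot: [-0.001, -0.009, 1.0, 0.001]
force: [0.9, -0.4, 0.7]
gripper_width: 42.7
grasp_force: 0.0
```

drive_tool --motion '[[[-0.05,0.4,0],[0,0,0]],[[-0.1,0.8,0],[0,0,0]],[[-0.1,1,0],[0,0,0]],[[-0.1,1,0],[0,0,0]],[[-0.1,1,0],[0,0,0]]]'

```text
time_s: 68.8
ee_pos: [469.0, 240.1, 171.2]
tcp_rot: [-0.001, -0.007, 1.0, -0.001]
force: [0.1, -0.1, -0.6]
gripper_width: 43.0
grasp_force: 0.0
```

```bash
python3 - <<'E'
from g import *
rep(); s=snapshot("top"); t=snapshot("side")
a=cv2.resize(s["frame"][195:285,365:450,::-1],(510,540),interpolation=2)
b=cv2.resize(t["frame"][160:240,300:400,::-1],(290,232),interpolation=2)
c=cv2.resize(t["frame"][220:310,240:430,::-1],(290,137),interpolation=2)
d=cv2.resize(s["frame"][200:290,185:280,::-1],(290,171),interpolation=2)
cv2.imwrite("pics/fin.png",np.hstack([a,np.vstack([b,c,d])]))
E
```

```text
pos [469.  240.1 171.2] toolz [-0.003 -0.002 -1.   ] y line 1.584 toolx [-1.   -0.01  0.  ] F [ 0.1 -0.1 -0.6] grip 0 43.0 q [-0.05  0.74 -0.87  1.88  0.74  0.88  0.29] t 68.8
```

View pics/fin.png

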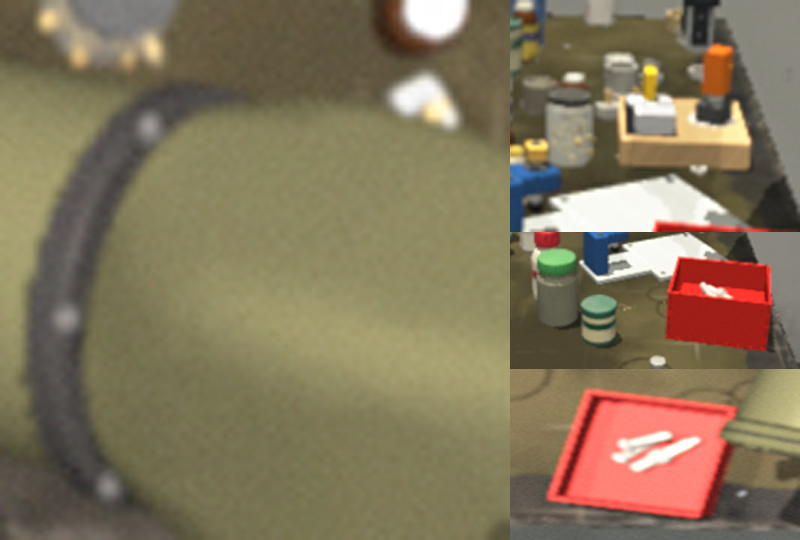

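Side view: gauge flat on the strip, driver upright on the disc, all three scrap pieces in the bin, jar and tin in place; the forearm hides the board from above. One last numeric check of the screw's yaw and the gauge with the arm out of the way.

drive_tool --motion '[[[-0.1,0.4,0],[0,0,0]],[[-0.2,0.8,0],[0,0,0]],[[-0.3,1,0],[0,0,0]]]'

```text
time_s: 69.2
ee_pos: [439.2, 343.2, 172.5]
tcp_rot: [-0.001, -0.006, 1.0, 0.001]
force: [-0.3, 0.3, 0.0]
gripper_width: 42.5
grasp_force: 0.0
```

drive_tool --motion '[[[-0.2,0.4,0],[0,0,0]],[[-0.5,0.8,0],[0,0,0]],[[-0.8,1,0],[0,0,0]],[[-0.8,1,0],[0,0,0]],[[-0.8,1,0],[0,0,0]]]'

```text
time_s: 69.7
ee_pos: [359.9, 439.9, 172.0]
tcp_rot: [-0.0, -0.007, 1.0, -0.001]
force: [0.3, -0.6, -0.6]
gripper_width: 42.4
grasp_force: 0.0
```

```bash
python3 - <<'E'
from g import *
rep(); s=snapshot("top"); f=s["frame"]
def up(x0,y0,x1,y1,lo,hi,k=8):
    c=cv2.resize(f[y0:y1,x0:x1],None,fx=k,fy=k,interpolation=2); m=cv2.inRange(cv2.cvtColor(c,cv2.COLOR_RGB2HSV),lo,hi)
    q=max(cv2.findContours(m,0,1)[0],key=cv2.contourArea); p=cv2.boxPoints(cv2.minAreaRect(q))/k+[x0-.5,y0-.5]; return p,cv2.contourArea(q)/k/k
def yaw(n,pa,z):
    p,a=pa; w=np.array([ray(s,*q,z)[:2] for q in p]); e=[w[i]-w[i-1] for i in range(2)]
    print(n,"ctr",w.mean(0).round(1),[np.linalg.norm(x).round(1) for x in e],[(np.arctan2(x[1],x[0])%(np.pi/2)).round(3) for x in e],round(a,1))
for v in(190,225): yaw("head",up(288,165,308,192,(15,60,v),(35,255,255)),101)
yaw("driver",up(395,242,428,275,(3,100,200),(22,255,255)),116)
yaw("tab",up(410,215,440,240,(20,120,200),(36,255,255)),76)
yaw("block",up(376,212,402,245,(0,0,235),(180,50,255)),56)
E
```

```text
pos [359.9 439.9 172. ] toolz [-0.001 -0.002 -1.   ] y line 1.584 toolx [-1.   -0.01  0.  ] F [ 0.3 -0.6 -0.6] grip 0 42.4 q [-0.5   0.78 -0.84  1.76  0.71  0.93 -0.05] t 69.7
head ctr [602.6 253.4] [np.float64(19.2), np.float64(21.2)] [np.float64(0.197), np.float64(0.195)] 58.1
head ctr [603.1 253.4] [np.float64(18.3), np.float64(19.7)] [np.float64(0.197), np.float64(0.195)] 51.9
driver ctr [417.2 -10.8] [np.float64(28.5), np.float64(27.8)] [np.float64(1.091), np.float64(1.072)] 115.8
tab ctr [483.2 -52.6] [np.float64(19.2), np.float64(8.1)] [np.float64(1.137), np.float64(1.12)] 11.2
block ctr [486.1  19.9] [np.float64(44.7), np.float64(44.9)] [np.float64(0.01), np.float64(0.026)] 272.6
```

```bash
python3 -c "
from station import *
print(job_done())"
```

```text
the job is handed in; nothing more can be done
None
```

I handed the job in at about 70 s. All three scrap pieces are in the bin and the screw reads about 8.15 rad (target 8.17), pressing about 1 mm. The gauge is flat along the black strip, the driver stands upright near the middle of its disc, and the jar and tin show no sign of being moved. I didn't check the bottle separately, and no verdict came back.

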